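# Seat the keyed drive collar on the mould-turning spindle

## Task

Pick up the keyed steel drive collar (the taller ring with two flats and an inner tab), lower it upright over the spindle of the mould-turning head, and turn it under a light push, well below 35 N, until its tab drops into the keyway. Leave the collar fully home on the spindle's flange, released and at rest, and leave the plain spacer ring and the two cups where they are.

Things in the scene. Friction and masses are not known exactly. Their poses are not given: they have to be found in the camera images.
- collar: Loose steel drive collar, about 250 g: ring 34 mm high, 60 mm across, with two upright flats 50 mm apart (32 mm long) to grip, facing its +y and -y. Bore 38 mm, with one inner tab at the +x side. Origin: centre of underside; z up along the bore. Starts upright on the table.
- tab (a point): Middle of the underside of the collar's tab, at (15, 0, 22) mm in the collar's frame, same axes. The tab is 9 mm wide, reaches inwards from the bore to 10.5 mm from the axis, and fills only the upper 12 mm of the collar's height; below it the bore is a plain sleeve 22 mm deep.
- head: Fixed mould-turning head: grey round housing (140 mm across, to 62 mm up) on a foot plate 170 mm across, a steel flange 68 mm across (to 75 mm up), and an upright spindle 36 mm across. Origin: centre of the foot on the table, z up along the spindle axis.
- shoulder (a point): Centre of the flat top (shoulder) of the spindle, on its axis, 107 mm above the table; axes as the head's. A stud 16 mm across stands on it, to 126.5 mm. With the tab resting on the shoulder the collar's underside is 85 mm above the table. One keyway 11 mm wide runs 14 mm down the spindle's side from here, its floor 9 mm from the axis.
- seat (a point): Centre of the flange face on the spindle axis, 75 mm above the table: the collar's origin belongs here when home, 10 mm lower than with the tab on the shoulder. Axes as the head's. The brake holds the spindle still at an angle no reading gives: its keyway faces anywhere within 0.6 rad either way of the head's +x; find it by feel or by looking.
- spacer: Plain steel spacer ring, 54 mm across, bore 38 mm, 16 mm high, no flats and no tab; a bystander lying on the table. Origin: centre of its underside.
- cup_a: A bisque cup, 72 mm across and 75 mm high, a bystander. Origin: centre of its underside.
- cup_b: Another such cup, a bystander. Origin: centre of its underside.
There are look-alikes about, which are no part of the job. What is shaped like the collar but blue, brown or yellow is not meant.

How it is judged:
By the outcome, as a careful person would: the job done as asked, in the order asked, and still so for the second after the job is handed in, with the robot touching nothing.
It also fails if it takes over 58 s, if anything falls off the work surface, if the arm or the gripper's body presses on something with over 40 N, if the wrist force passes 120 N, or if a joint passes its speed limit or range.

## Robot

A 6-joint arm with a two-finger parallel gripper is mounted at the origin on the work surface. World frame = base frame: x ahead of the robot, y to its left, z up, the work surface at z = 0. Lengths are in mm, angles in degrees, forces in N, time in s.
With the tool pointing down it reaches from about 350 to 850 mm from the base axis. Payload 8.1 kg.
Tool frame: the origin (TCP) lies on the mounting face of the last link; the fingertips stand 173 mm ahead of it and the grasp point (between the pads) lies 155 mm ahead of it; z points along the fingers, y is the direction in which the jaws open and shut (so a half turn about z gives the same grasp; the last joint's range is limited). The gripper opens to 85 mm and grips with 20 to 120 N. Pads are 22 mm wide; open, the fingers measure 114 mm over their backs; the gripper's body (76 mm by 85 mm) begins 54 mm behind the grasp point. The pads swing forward as they close: fully open they stand 13 mm farther back than shut.
Start: joints at [-77.487, 7.471, 85.268, -0, 87.261, -4.893], TCP at [179.509, -572.524, 404.692] pointing down, gripper open.
Joint ranges: [-169.43, 169.43], [-51.17, 129.36], [1.28, 143.12], [-76.62, 256.62], [0, 156.53], [-152.29, 152.29]. Speed limits (degrees/s): [136.94, 136.94, 159.86, 180, 180, 180].

## Interface

Orientations are given as [roll, pitch, yaw] about the fixed x, y, z axes, in that order (R = Rz(yaw) Ry(pitch) Rx(roll)).
In Python, from bench import * gives the robot as it stands.
- The arm moves only by the shell command python3 -m jog 'ROWS' [FORCE]. ROWS is JSON, a list of rows, each an object of numbers: "tx", "ty", "tz": the shift along the tool's x, y, z as a fraction of full scale; "ax", "ay", "az": the turn, a rotation vector about the tool's x, y, z as a fraction of full scale; "hand": the opening, from 0 (shut) to 1 (fully open). A call has 1 to 5 rows; each row is the pose to reach, as a shift and turn from the pose commanded when the call began, along the tool's axes at that moment; what a row does not reach only later rows make up. Full scale, the value 1, is 150 mm for a shift and 45 degrees for a turn. A row lasts 1/12 s, in which the tool goes at most 41.7 mm and 7.16 degrees, less where a joint would pass 70% of its speed; a pose out of reach is approached as far as the arm can. A call with a number of a shift or a turn outside -1 to 1 is refused whole. A call with a gripper value outside its range is refused whole. The fingers move at their own pace and stop on an object; FORCE is the grip in N (left out, the last holds). Time passes only in rows, so rows that repeat a pose let the fingers close. It gives the time, the measured TCP pose, the force and the opening at its end, in the units of the state.
- sense(): the state, without advancing time (a new reading comes with each control period).
- snapshot(name): name is "side" or "top" or "wrist"; returns a dict with "pixels" (400x640x3 uint8, red, green, blue), "z_map" (400x640 float32, mm along the optical axis (not along the pixel's ray), 0 where there is no reading), "intrinsics" (3x3 intrinsics, pixels), "D" ([k1, k2, p1, p2, k3] as OpenCV has them; the pictures are not rectified), "R" (3x3) and "t" (3): a world point X has camera coordinates R X + t. Camera axes: x right, y down, z forward; pixel columns grow to the right and rows downward; lengths in mm; the calibration is good to about 2 mm. A picture is of the moment at which its call begins.
- hand_in(): hands the job in, once; it reports no verdict.
The state is a dict: "time": time; "joint_pos": joint angles; "qd": joint speeds; "joint_efforts": joint torques, N m; "tool_pos": TCP position; "tcp_rot": TCP orientation; "ft_force": force on the tool from outside, world axes, zero at the start; "wrist_torque": the same for the moment, N m; "finger_gap": finger opening in mm.
Only numpy, scipy, OpenCV 4.12 (cv2) and the standard library are available. Lean on these libraries where they do the work, as an engineer would, in place of code of your own. Each camera call takes 0.05 s, during which the arm holds its last target.

## Working session

There is one attempt and no reset: what is moved stays moved. The work goes in short steps, Python scripts to look and compute and a shell command to move; the robot and the scene stay as the last step left them, time stands still between calls to the robot, and variables do not carry over. Pictures are saved under pics/ and viewed, and the job is handed in when it is done.

```bash
mkdir -p pics; ls; python3 - <<'E'
from bench import *
import cv2
print(sense())
for n in ["side","top","wrist"]:
    s=snapshot(n); cv2.imwrite(f"pics/{n}0.png",s["pixels"][:,:,::-1]); print(n,s["intrinsics"],s["D"],s["R"],s["t"])
E
```

```text
pics
{'time': 0.0, 'joint_pos': array([-7.74875084e+01,  7.51557305e+00,  8.53296658e+01,  1.25950285e-03,
        8.72626493e+01, -4.89326605e+00]), 'qd': array([-0.01774134, -0.01030406, -0.05750762,  0.01493443, -0.02798204,
       -0.02891658]), 'joint_efforts': array([-1.97038285e-04, -5.69391811e+01, -5.00559211e+01, -1.25737238e-04,
        1.47649425e-02,  9.98107538e-06]), 'tool_pos': array([ 179.45442685, -572.28967389,  403.63558818]), 'tcp_rot': array([-1.79892612e+02, -1.04561952e-02,  1.74056865e+01]), 'ft_force': array([-0.08669228, -0.31978982,  0.46690235]), 'wrist_torque': array([-0.02034234, -0.02407256, -0.02440472]), 'finger_gap': 85.0970592851183}
side [[471.20041298   0.         322.28964501]
 [  0.         471.20041298 191.99244833]
 [  0.           0.           1.        ]] [-0.10060657  0.          0.          0.          0.        ] [[-0.94079063 -0.33836981 -0.02046627]
 [-0.22906277  0.67906135 -0.69742808]
 [ 0.24988646 -0.65144574 -0.71636248]] [583.89482878 214.28081485 784.4290623 ]
top [[393.80608648   0.         319.52492882]
 [  0.         393.80608648 200.42498674]
 [  0.           0.           1.        ]] [-0.08288633  0.          0.          0.          0.        ] [[-0.01501581 -0.9996852   0.02010046]
 [-0.98154701  0.01090479 -0.19090978]
 [ 0.19063049 -0.02259621 -0.98140177]] [-37.70632939 648.77915121 698.59586587]
wrist [[348.49595072   0.         320.11452761]
 [  0.         348.49595072 205.23912969]
 [  0.           0.           1.        ]] [-0.06990734  0.          0.          0.          0.        ] [[ 0.29785883 -0.95460556 -0.00288881]
 [-0.90619467 -0.28370244  0.31356683]
 [-0.3001522  -0.09078082 -0.94956174]] [-598.93235195  -39.83914794  379.81316209]
```

View pics/side0.png

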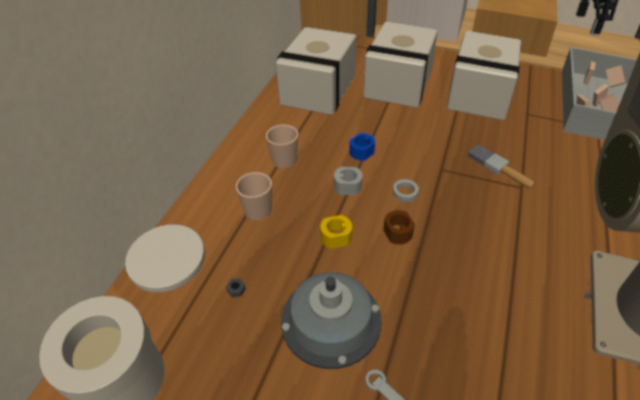

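View pics/top0.png

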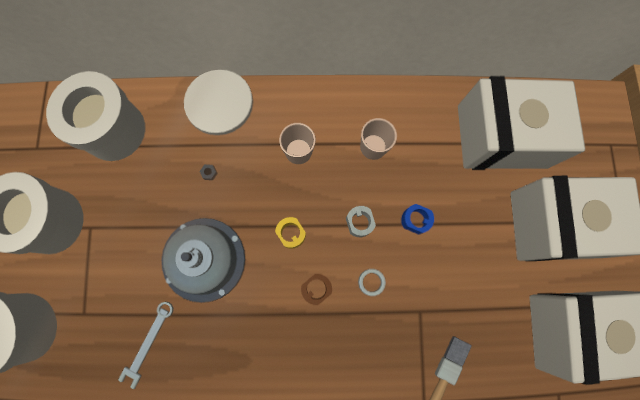

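View pics/wrist0.png

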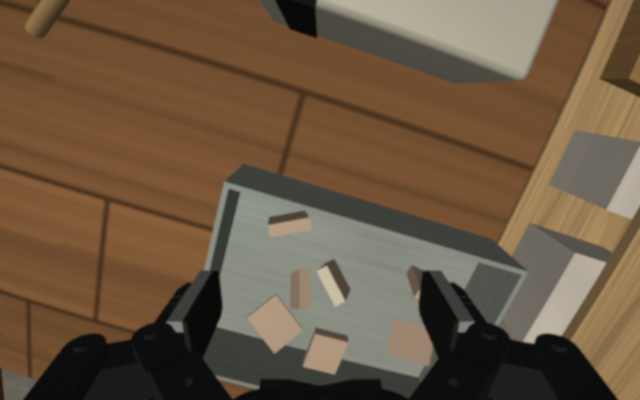

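The top view shows the grey collar at about (361,221), the spacer at (372,283), the cups at (298,143) and (377,138), and the head's spindle at (192,257). The blue, yellow and brown look-alikes stand next to the collar. Next I'll zoom in.

```bash
cat > h.py <<'E'
import numpy as np, cv2
from bench import *
def rays(s,uv):
    p=cv2.undistortPoints(np.array(uv,float).reshape(-1,1,2),s["intrinsics"],np.array(s["D"],float)).reshape(-1,2)
    return np.c_[p,np.ones(len(p))]
def cloud(s):
    H,W=s["z_map"].shape
    u,v=np.meshgrid(np.arange(W),np.arange(H))
    r=rays(s,np.c_[u.ravel(),v.ravel()])
    X=(r*s["z_map"].reshape(-1,1)-s["t"])@s["R"]
    X[s["z_map"].ravel()<=0]=np.nan
    return X.reshape(H,W,3)
def onplane(s,uv,z):
    d=rays(s,uv)@s["R"]; c=-s["R"].T@s["t"]
    return c+d*((z-c[2])/d[:,2])[:,None]
def proj(s,X):
    return cv2.projectPoints(np.array(X,float).reshape(-1,1,3),cv2.Rodrigues(s["R"])[0],np.array(s["t"],float),s["intrinsics"],np.array(s["D"],float))[0].reshape(-1,2)
def fitc(P):
    A=np.c_[2*P,np.ones(len(P))]; b=(P**2).sum(1)
    x=np.linalg.lstsq(A,b,rcond=None)[0]; return x[:2],np.sqrt(x[2]+x[0]**2+x[1]**2)
def crop(s,u,v,w,h,k,name):
    c=s["pixels"][v:v+h,u:u+w,::-1]; cv2.imwrite(name,cv2.resize(c,None,fx=k,fy=k,interpolation=cv2.INTER_CUBIC))
E
python3 - <<'E'
from h import *
s=snapshot("top"); 
a=cv2.resize(s["pixels"][190:260,325:405,::-1],None,fx=5,fy=5,interpolation=cv2.INTER_CUBIC)
b=cv2.resize(s["pixels"][222:292,155:235,::-1],None,fx=5,fy=5,interpolation=cv2.INTER_CUBIC)
cv2.imwrite("pics/zt.png",np.hstack([a,b]))
C=cloud(s)
for n,(u,v),z0,z1,r in [("collar",(361,221),26,40,45),("spacer",(372,283),10,22,40),("flange",(192,257),68,80,50),("shoulder",(192,257),101,112,40),("stud",(192,257),120,132,40)]:
    P=C[max(0,v-r):v+r,u-r:u+r].reshape(-1,3); P=P[(P[:,2]>z0)&(P[:,2]<z1)]
    if len(P)<4: print(n,len(P));continue
    c=onplane(s,[(u,v)],(z0+z1)/2)[0]; P=P[np.hypot(*(P[:,:2]-c[:2]).T)<50]
    print(n,len(P),P.mean(0),np.median(P[:,2]),(P.min(0)+P.max(0))/2,P.max(0)-P.min(0))
print("table",np.nanmedian(C[180:200,240:270].reshape(-1,3),0))
E
```

```text
collar 416 [ 612.75811033 -128.74582011   33.57770323] 33.728376937800505 [ 612.38108113 -128.89734135   32.20006286] [58.79708766 55.33016295 11.48878426]
spacer 298 [ 490.71642789 -149.46273495   15.45660887] 15.559308830184177 [ 490.88795579 -149.48086488   14.49864602] [51.38035585 52.70782988  8.48672356]
flange 667 [538.92555626 185.60084635  75.58283858] 75.6192082834743 [539.83043059 189.59406984  74.03336242] [66.5594202  67.36247177 11.53644089]
shoulder 219 [539.05074444 189.03344208 107.45908868] 107.66440034390983 [540.86962509 189.72305167 106.62627888] [33.98929146 33.64573293 10.27454891]
stud 68 [540.41456326 189.04267265 126.69367531] 127.03043441110034 [540.48844778 189.55842934 125.39434419] [13.87909711 13.27713335 10.74307511]
table [6.85851317e+02 8.91383512e+01 4.31324681e-01]
```

View pics/zt.png

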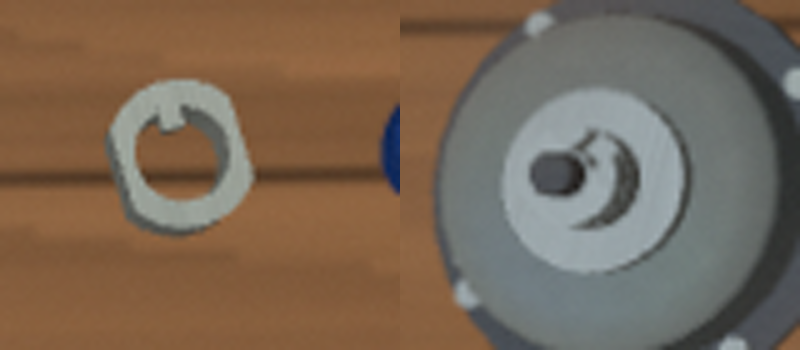

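```bash
cat >> h.py <<'E'
from scipy.spatial.transform import Rotation as Ro
from scipy.optimize import minimize
def go(pos,yaw,p0=None,r0=None):
    """fractions for a target TCP pos/yaw tool-down from current measured pose"""
    s=sense(); p0=s["tool_pos"] if p0 is None else np.array(p0); r0=s["tcp_rot"] if r0 is None else r0
    R0=Ro.from_euler("xyz",r0,degrees=True); R1=Ro.from_euler("xyz",[180,0,yaw],degrees=True)
    d=R0.inv().apply(np.array(pos)-p0); a=(R0.inv()*R1).as_rotvec(degrees=True)
    print("mm",d.round(1),"frac t",(d/150).round(4),"a deg",a.round(2),"frac",(a/45).round(4))
def collarfit(s,c0,yaw0,ztop=34,r=45,h=0.5,show=None,tab=True):
    """rectify at z=ztop, segment grey-bright by given mask from depth, template match"""
    g=np.arange(-r,r+h,h); gx,gy=np.meshgrid(g,g,indexing="ij")
    X=np.c_[c0[0]+gx.ravel(),c0[1]+gy.ravel(),np.full(gx.size,ztop)]
    uv=proj(s,X).astype(np.float32).reshape(*gx.shape,2)
    im=cv2.remap(s["pixels"],uv[...,0],uv[...,1],cv2.INTER_CUBIC)
    return g,im
E
python3 - <<'E'
from h import *
s=snapshot("top"); C=cloud(s)
# collar mask: silver & top lit
hsv=cv2.cvtColor(s["pixels"],cv2.COLOR_RGB2HSV)
g,im=collarfit(s,(612.5,-129),0)
cv2.imwrite("pics/rc.png",cv2.resize(im[::-1,::-1,::-1],None,fx=3,fy=3))
h=cv2.cvtColor(im,cv2.COLOR_RGB2HSV)
m=((h[...,1]<60)&(h[...,2]>140)).astype(float); print(m.sum()*.25)
gx,gy=np.meshgrid(g,g,indexing="ij")
def model(p):
    x=gx-p[0];y=gy-p[1];c,q=np.cos(p[2]),np.sin(p[2]); a=c*x+q*y;b=-q*x+c*y; rr=np.hypot(a,b)
    sg=lambda d:1/(1+np.exp(-d/0.7))
    ring=np.minimum(np.minimum(sg(30-rr),sg(25-abs(b))),sg(rr-19)); tab=np.minimum(np.minimum(sg(a-10.5),sg(4.5-abs(b))),sg(20-rr))
    return np.maximum(ring,tab)
best=min((minimize(lambda p:((model(p)-m)**2).sum(),[0,0,np.radians(y)],method="Nelder-Mead") for y in (-10,0,10,20,30)),key=lambda r:r.fun)
print(best.x[:2]+[612.5,-129],np.degrees(best.x[2]),best.fun)
for n,u,v,z in [("blue",419,219,17),("yellow",290,232,17),("cupb",377,138,40),("cupa",298,143,40),("brown",316,289,17)]: print(n,onplane(s,[(u,v)],z)[0].round())
E
```

```text
1420.25
[ 613.10650229 -129.04812288] 15.38656633699481 446.8571583014222
blue [ 616. -251.   17.]
yellow [593.  13.  17.]
cupb [ 783. -168.   40.]
cupa [773.  -4.  40.]
brown [479. -38.  17.]
```

View pics/rc.png

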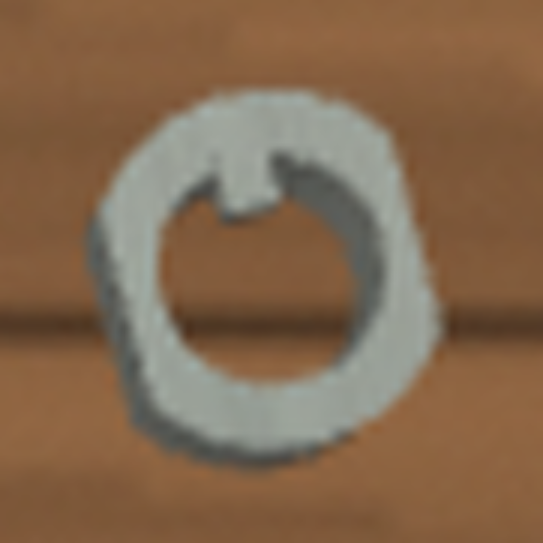

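The rectified crop shows the collar's tab pointing to +x, turned slightly towards +y. The fit puts the collar at (613,-129) with yaw 15.4°. Before moving I'll check obstacle heights along the way.

```bash
python3 - <<'E'
from h import *
s=snapshot("top"); C=cloud(s).reshape(-1,3); C=C[~np.isnan(C[:,2])]
for lo,hi in [((350,-700),(560,-300)),((560,-700),(700,-300)),((400,-300),(900,100)),((350,-100),(560,120)),((0,-700),(350,-300)),((300,100),(800,300))]:
    m=((C[:,:2]>lo)&(C[:,:2]<hi)).all(1); print(lo,hi,m.sum(),C[m][:,2].max() if m.any() else None)
go((613.1,-129,330),15.4)
s2=snapshot("side"); C=cloud(s2).reshape(-1,3);C=C[~np.isnan(C[:,2])]
for lo,hi in [((350,-700),(560,-300)),((560,-700),(700,-300)),((0,-700),(350,-300))]:
    m=((C[:,:2]>lo)&(C[:,:2]<hi)).all(1); print(lo,hi,m.sum(),C[m][:,2].max() if m.any() else None)
E
```

```text
(350, -700) (560, -300) 20842 136.7557874683976
(560, -700) (700, -300) 12477 136.27190626979777
(400, -300) (900, 100) 44112 79.1363283467202
(350, -100) (560, 120) 11657 37.76464062897776
(0, -700) (350, -300) 8645 136.14059029570697
(300, 100) (800, 300) 23487 130.5951664593555
mm [ 546.4 -293.4   74.5] frac t [ 3.6428 -1.956   0.4969] a deg [-0.04 -0.    2.01] frac [-0.0008 -0.      0.0446]
(350, -700) (560, -300) 9755 135.26540728035155
(560, -700) (700, -300) 5595 135.31049229385042
(0, -700) (350, -300) 12719 335.48994039251846
```

```bash
python3 -m jog '[{"tx":0.25,"ty":-0.134},{"tx":0.5,"ty":-0.268},{"tx":0.75,"ty":-0.4},{"tx":0.91,"ty":-0.489,"hand":0.85}]' 30
python3 -m jog '[{"tx":0.25,"ty":-0.134},{"tx":0.5,"ty":-0.268},{"tx":0.75,"ty":-0.4},{"tx":0.91,"ty":-0.489}]'
python3 -m jog '[{"tx":0.25,"ty":-0.134},{"tx":0.5,"ty":-0.268},{"tx":0.75,"ty":-0.4},{"tx":0.91,"ty":-0.489}]'
python3 -m jog '[{"tx":0.25,"ty":-0.134},{"tx":0.5,"ty":-0.268},{"tx":0.75,"ty":-0.4,"tz":0.2},{"tx":0.91,"ty":-0.489,"tz":0.4,"az":-0.044},{"tx":0.91,"ty":-0.489,"tz":0.497,"az":-0.044}]'
```

```text
invalid input at $[0]: expected keys tx, ty, tz, ax, ay, az, hand
invalid input at $[0]: expected keys tx, ty, tz, ax, ay, az, hand
invalid input at $[0]: expected keys tx, ty, tz, ax, ay, az, hand
invalid input at $[0]: expected keys tx, ty, tz, ax, ay, az, hand
```

```bash
python3 - <<'E'
from h import *
s=snapshot("wrist"); cv2.imwrite("pics/w1.png",s["pixels"][:,:,::-1])
go((613.1,-129,330),15.4); print(sense()["tool_pos"],sense()["tcp_rot"],sense()["time"],sense()["finger_gap"])
E
```

```text
mm [ 546.4 -293.5   74.6] frac t [ 3.6427 -1.9564  0.4975] a deg [-0.02 -0.    2.  ] frac [-0.0004 -0.      0.0445]
[ 179.48675284 -572.48202845  404.51833658] [-1.79980888e+02 -1.54425473e-03  1.74042821e+01] 0.4 85.15862589358754
```

View pics/w1.png

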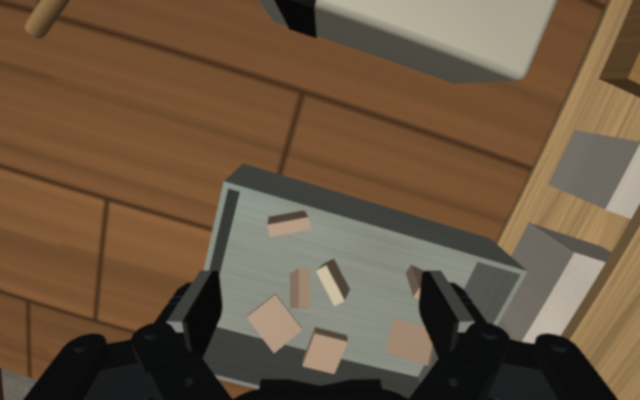

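Nothing moved: every row needs all seven keys, so the picture is the same as before. I also have the az sign to fix. To lower the yaw, az must be positive.

```bash
python3 -m jog '[{"tx":0.25,"ty":-0.134,"tz":0,"ax":0,"ay":0,"az":0,"hand":1},{"tx":0.5,"ty":-0.268,"tz":0,"ax":0,"ay":0,"az":0,"hand":1},{"tx":0.75,"ty":-0.4,"tz":0,"ax":0,"ay":0,"az":0,"hand":1},{"tx":0.91,"ty":-0.489,"tz":0,"ax":0,"ay":0,"az":0,"hand":0.85}]' 30
python3 -m jog '[{"tx":0.25,"ty":-0.134,"tz":0,"ax":0,"ay":0,"az":0,"hand":0.85},{"tx":0.5,"ty":-0.268,"tz":0,"ax":0,"ay":0,"az":0,"hand":0.85},{"tx":0.75,"ty":-0.4,"tz":0,"ax":0,"ay":0,"az":0,"hand":0.85},{"tx":0.91,"ty":-0.489,"tz":0,"ax":0,"ay":0,"az":0,"hand":0.85}]'
python3 -m jog '[{"tx":0.25,"ty":-0.134,"tz":0,"ax":0,"ay":0,"az":0,"hand":0.85},{"tx":0.5,"ty":-0.268,"tz":0,"ax":0,"ay":0,"az":0,"hand":0.85},{"tx":0.75,"ty":-0.4,"tz":0,"ax":0,"ay":0,"az":0,"hand":0.85},{"tx":0.91,"ty":-0.489,"tz":0,"ax":0,"ay":0,"az":0,"hand":0.85}]'
python3 -m jog '[{"tx":0.25,"ty":-0.134,"tz":0,"ax":0,"ay":0,"az":0,"hand":0.85},{"tx":0.5,"ty":-0.268,"tz":0,"ax":0,"ay":0,"az":0,"hand":0.85},{"tx":0.75,"ty":-0.4,"tz":0.2,"ax":0,"ay":0,"az":0,"hand":0.85},{"tx":0.91,"ty":-0.489,"tz":0.4,"ax":0,"ay":0,"az":0.044,"hand":0.85},{"tx":0.91,"ty":-0.489,"tz":0.497,"ax":0,"ay":0,"az":0.044,"hand":0.85}]'
python3 - <<'E'
from h import *
s=snapshot("wrist"); cv2.imwrite("pics/w2.png",s["pixels"][:,:,::-1])
go((613.1,-129,330),15.4); print(sense()["tool_pos"],sense()["tcp_rot"],sense()["time"],sense()["finger_gap"])
E
```

```text
time: 0.73
tool_pos: [289.4, -459.7, 404.7]
tcp_rot: [-180.0, -0.0, 17.4]
ft_force: [0.7, 0.2, 0.2]
finger_gap: 75.4
time: 1.07
tool_pos: [397.9, -348.4, 405.0]
tcp_rot: [180.0, -0.1, 17.5]
ft_force: [0.6, -0.4, -0.5]
finger_gap: 72.6
time: 1.4
tool_pos: [506.2, -237.4, 404.9]
tcp_rot: [-180.0, -0.1, 17.5]
ft_force: [-0.1, -0.8, 0.5]
finger_gap: 73.2
time: 1.82
tool_pos: [614.8, -125.4, 328.6]
tcp_rot: [-179.9, -0.1, 15.5]
ft_force: [-0.7, 0.1, -0.9]
finger_gap: 71.9
mm [-0.9  3.4 -7.3] frac t [-0.0061  0.0229 -0.0485] a deg [-0.28  0.33  0.2 ] frac [-0.0062  0.0073  0.0045]
[ 613.01270114 -125.41446791  322.73516816] [-179.72057135    0.32784265   15.604954  ] 1.8667 72.69372866670619
```

View pics/w2.png

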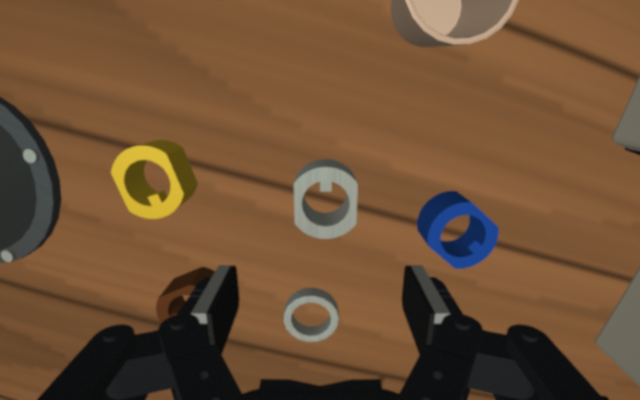

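The wrist view shows the collar at about (325,200), tab straight up and flats parallel to the jaws. I'll settle the arm, then refit.

```bash
cat >> h.py <<'E'
def fitcollar(s,c0,z,thr=140):
    g,im=collarfit(s,c0,0,ztop=z); h=cv2.cvtColor(im,cv2.COLOR_RGB2HSV)
    m=((h[...,1]<60)&(h[...,2]>thr)).astype(float)
    gx,gy=np.meshgrid(g,g,indexing="ij"); m[np.hypot(gx,gy)>38]=0
    def model(p):
        x=gx-p[0];y=gy-p[1];c,q=np.cos(p[2]),np.sin(p[2]); a=c*x+q*y;b=-q*x+c*y; rr=np.hypot(a,b)
        sg=lambda d:1/(1+np.exp(-d/0.7))
        ring=np.minimum(np.minimum(sg(30-rr),sg(25-abs(b))),sg(rr-19)); tab=np.minimum(np.minimum(sg(a-10.5),sg(4.5-abs(b))),sg(20-rr))
        return np.maximum(ring,tab)
    best=min((minimize(lambda p:((model(p)-m)**2).sum(),[0,0,np.radians(y)],method="Nelder-Mead") for y in range(-60,61,15)),key=lambda r:r.fun)
    return best.x[:2]+c0,np.degrees(best.x[2]),best.fun,m,im
E
python3 -m jog '[{"tx":0,"ty":0,"tz":0,"ax":0,"ay":0,"az":0,"hand":0.75},{"tx":0,"ty":0,"tz":0,"ax":0,"ay":0,"az":0,"hand":0.75}]'
python3 - <<'E'
from h import *
s=snapshot("wrist")
for thr in (140,130,150):
    c,y,f,m,im=fitcollar(s,np.array([613,-129.]),34,thr); print(c,y,f)
cv2.imwrite("pics/rw.png",cv2.resize(np.hstack([im[::-1,::-1,::-1],np.repeat(m[::-1,::-1,None]*255,3,2).astype(np.uint8)]),None,fx=2,fy=2))
C=cloud(s); P=C[160:240,285:365].reshape(-1,3);P=P[P[:,2]>29]; print(len(P),np.median(P,0),(P.min(0)+P.max(0))/2,np.ptp(P,0))
c2=fitcollar(snapshot("top"),np.array([613,-129.]),34)[:3]; print("top",c2)
print(sense()["tool_pos"],sense()["tcp_rot"])
go((613.1,-129,230),15.4)
E
```

```text
time: 2.03
tool_pos: [612.6, -129.5, 330.5]
tcp_rot: [-180.0, 0.0, 15.4]
ft_force: [0.3, -0.3, 0.7]
finger_gap: 64.4
[ 611.25876102 -130.18909432] 14.967457286951484 393.57579809607864
[ 611.41933467 -130.1605771 ] 15.203530154901868 363.08939029461425
[ 611.44815555 -130.16984336] 15.348340317761737 671.5822577318175
2449 [ 615.83453443 -129.24938127   32.57342841] [ 611.18253905 -130.68563996   31.90847811] [59.92742818 56.10756299  5.81145759]
top (array([ 612.3353255 , -129.60301305]), np.float64(59.09959025386505), np.float64(4755.843470206364))
[ 612.89951915 -130.38908141  332.61131699] [ 1.79888469e+02 -1.49638850e-01  1.53654669e+01]
mm [  0.3  -1.5 102.6] frac t [ 0.002  -0.0099  0.6841] a deg [ 0.11 -0.15 -0.03] frac [ 0.0025 -0.0033 -0.0008]
```

View pics/rw.png

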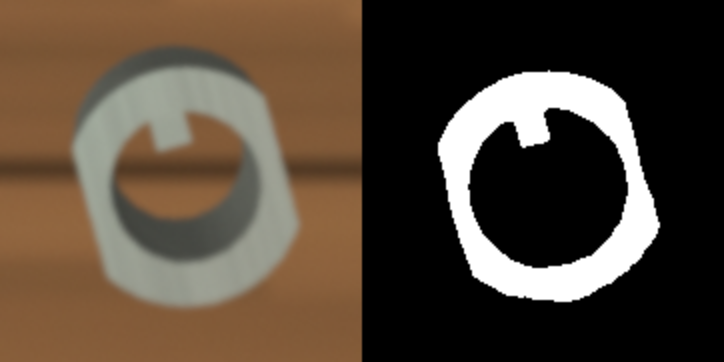

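The refined collar pose is (612,-129.8) with yaw 15.2°, and the top and wrist fits agree to about 1 mm. Now I'll descend to TCP z = 176 and grip.

```bash
python3 -m jog '[{"tx":-0.008,"ty":0.003,"tz":0.25,"ax":0,"ay":0,"az":0,"hand":0.75},{"tx":-0.008,"ty":0.003,"tz":0.5,"ax":0,"ay":0,"az":0,"hand":0.75},{"tx":-0.008,"ty":0.003,"tz":0.7,"ax":0,"ay":0,"az":0,"hand":0.75},{"tx":-0.008,"ty":0.003,"tz":0.7,"ax":0,"ay":0,"az":0,"hand":0.75}]'
python3 - <<'E'
from h import *
s=snapshot("wrist"); cv2.imwrite("pics/w3.png",s["pixels"][:,:,::-1])
print(sense()["tool_pos"],sense()["tcp_rot"],sense()["finger_gap"])
E
```

```text
time: 2.47
tool_pos: [608.8, -130.4, 219.7]
tcp_rot: [-179.7, 0.4, 15.3]
ft_force: [-1.8, -0.1, -1.6]
finger_gap: 64.1
[ 609.98034742 -130.65248846  223.17680522] [-179.84396203    0.25773817   15.34108559] 64.13950413022918
```

View pics/w3.png

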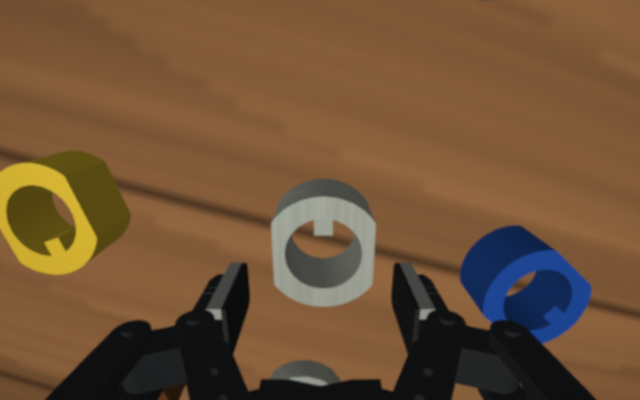

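The collar is centred between the fingers at about (323,250), with clear space on both sides. Descend the rest.

```bash
python3 -m jog '[{"tx":0,"ty":0,"tz":0.15,"ax":0,"ay":0,"az":0,"hand":0.75},{"tx":0,"ty":0,"tz":0.327,"ax":0,"ay":0,"az":0,"hand":0.75},{"tx":0,"ty":0,"tz":0.327,"ax":0,"ay":0,"az":0,"hand":0.75},{"tx":0,"ty":0,"tz":0.327,"ax":0,"ay":0,"az":0,"hand":0.75},{"tx":0,"ty":0,"tz":0.327,"ax":0,"ay":0,"az":0,"hand":0.75}]'
python3 - <<'E'
from h import *
s=snapshot("wrist"); cv2.imwrite("pics/w4.png",s["pixels"][:,:,::-1])
go((612,-129.8,176),15.2)
print(sense()["tool_pos"],sense()["tcp_rot"],sense()["finger_gap"])
E
```

```text
time: 2.93
tool_pos: [613.0, -130.7, 179.6]
tcp_rot: [179.9, -0.2, 15.4]
ft_force: [0.7, 0.3, 0.9]
finger_gap: 64.1
mm [-0.9 -1.2  3.7] frac t [-0.0063 -0.0078  0.0249] a deg [ 0.14 -0.23  0.21] frac [ 0.0032 -0.0051  0.0046]
[ 613.2060893  -130.67565548  179.74906245] [179.85486731  -0.23020858  15.40911665] 64.23875397510966
```

View pics/w4.png

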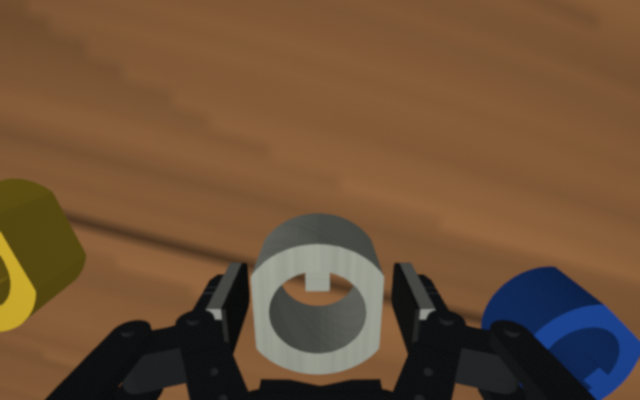

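The fingers straddle the collar. Next I'll close.

```bash
python3 -m jog '[{"tx":-0.006,"ty":-0.003,"tz":0.02,"ax":0,"ay":0,"az":0,"hand":0.6},{"tx":-0.006,"ty":-0.003,"tz":0.02,"ax":0,"ay":0,"az":0,"hand":0.5},{"tx":-0.006,"ty":-0.003,"tz":0.02,"ax":0,"ay":0,"az":0,"hand":0.4},{"tx":-0.006,"ty":-0.003,"tz":0.02,"ax":0,"ay":0,"az":0,"hand":0.4},{"tx":-0.006,"ty":-0.003,"tz":0.02,"ax":0,"ay":0,"az":0,"hand":0.4}]' 40
python3 -m jog '[{"tx":0,"ty":0,"tz":0,"ax":0,"ay":0,"az":0,"hand":0.4},{"tx":0,"ty":0,"tz":0,"ax":0,"ay":0,"az":0,"hand":0.4}]' 60
python3 - <<'E'
from h import *
s=snapshot("wrist"); cv2.imwrite("pics/w5.png",s["pixels"][:,:,::-1])
for _ in range(3):
  q=sense();print(q["tool_pos"],q["tcp_rot"],q["finger_gap"],q["ft_force"]); snapshot("top")
E
```

```text
time: 3.4
tool_pos: [612.1, -130.2, 175.9]
tcp_rot: [179.9, -0.2, 15.4]
ft_force: [0.0, -1.1, 6.6]
finger_gap: 49.3
time: 3.57
tool_pos: [612.0, -130.2, 175.9]
tcp_rot: [179.9, -0.2, 15.4]
ft_force: [0.1, -0.2, 7.8]
finger_gap: 49.5
[ 612.05508579 -130.22012415  175.93392362] [179.85953379  -0.21372751  15.430092  ] 49.25521522944592 [-0.8986499  -0.54354459  7.04252106]
[ 612.06327485 -130.18905638  175.93112788] [179.86113757  -0.21348259  15.43265357] 49.0896803751503 [-0.05940037 -0.54148339  6.7533091 ]
[ 612.05312079 -130.23666622  175.92592771] [179.85843851  -0.21297077  15.4288807 ] 49.2770515219027 [-0.50000327 -0.465681    6.98880189]
```

View pics/w5.png

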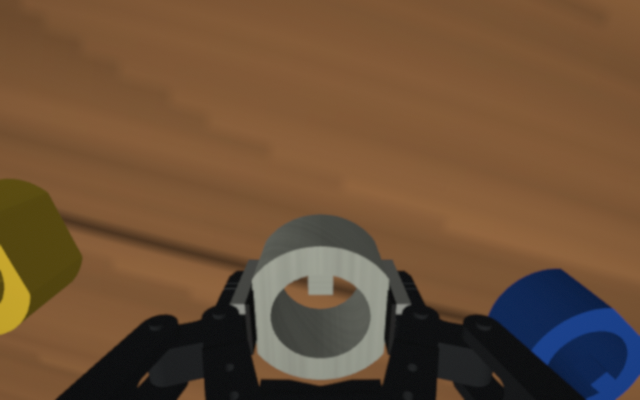

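Gripped with a gap of 49.3 mm. Now lift straight up, then travel until the spindle lies just ahead of the wrist camera.

```bash
python3 -m jog '[{"tx":0,"ty":0,"tz":-0.1,"ax":0,"ay":0,"az":0,"hand":0.4},{"tx":0,"ty":0,"tz":-0.35,"ax":0,"ay":0,"az":0,"hand":0.4},{"tx":0,"ty":0,"tz":-0.6,"ax":0,"ay":0,"az":0,"hand":0.4},{"tx":0,"ty":0,"tz":-0.85,"ax":0,"ay":0,"az":0,"hand":0.4},{"tx":0,"ty":0,"tz":-1,"ax":0,"ay":0,"az":0,"hand":0.4}]' 
python3 -m jog '[{"tx":-0.03,"ty":-0.15,"tz":0,"ax":0,"ay":0,"az":0,"hand":0.4},{"tx":-0.06,"ty":-0.35,"tz":0,"ax":0,"ay":0,"az":0,"hand":0.4},{"tx":-0.1,"ty":-0.55,"tz":0,"ax":0,"ay":0,"az":0,"hand":0.4},{"tx":-0.135,"ty":-0.74,"tz":0,"ax":0,"ay":0,"az":0,"hand":0.4}]' 
python3 -m jog '[{"tx":-0.03,"ty":-0.2,"tz":0,"ax":0,"ay":0,"az":0,"hand":0.4},{"tx":-0.06,"ty":-0.4,"tz":0,"ax":0,"ay":0,"az":0,"hand":0.4},{"tx":-0.1,"ty":-0.6,"tz":0,"ax":0,"ay":0,"az":0,"hand":0.4},{"tx":-0.135,"ty":-0.74,"tz":0,"ax":0,"ay":0,"az":0,"hand":0.4}]' 
python3 -m jog '[{"tx":-0.03,"ty":-0.2,"tz":0,"ax":0,"ay":0,"az":0,"hand":0.4},{"tx":-0.06,"ty":-0.4,"tz":0,"ax":0,"ay":0,"az":0,"hand":0.4},{"tx":-0.1,"ty":-0.6,"tz":0,"ax":0,"ay":0,"az":0,"hand":0.4},{"tx":-0.135,"ty":-0.74,"tz":0,"ax":0,"ay":0,"az":0,"hand":0.4},{"tx":-0.135,"ty":-0.74,"tz":0,"ax":0,"ay":0,"az":0,"hand":0.4}]' 
python3 -m jog '[{"tx":0,"ty":0,"tz":0,"ax":0,"ay":0,"az":0,"hand":0.4},{"tx":0,"ty":0,"tz":0,"ax":0,"ay":0,"az":0,"hand":0.4},{"tx":0,"ty":0,"tz":0,"ax":0,"ay":0,"az":0,"hand":0.4}]' 
python3 - <<'E'
from h import *
s=snapshot("wrist"); cv2.imwrite("pics/w6.png",s["pixels"][:,:,::-1])
s=snapshot("side"); cv2.imwrite("pics/s6.png",s["pixels"][:,:,::-1])
for _ in range(1):
  q=sense();print(q["tool_pos"],q["tcp_rot"],q["finger_gap"],q["ft_force"])
E
```

```text
time: 4.18
tool_pos: [611.4, -129.9, 328.6]
tcp_rot: [179.8, -0.3, 15.4]
ft_force: [0.4, -0.0, -2.1]
finger_gap: 49.2
time: 4.52
tool_pos: [560.7, -27.2, 323.6]
tcp_rot: [-180.0, -0.0, 15.4]
ft_force: [-0.4, 0.2, -3.4]
finger_gap: 49.2
time: 4.85
tool_pos: [511.3, 75.5, 323.4]
tcp_rot: [-180.0, -0.0, 15.5]
ft_force: [-0.2, 1.2, -2.8]
finger_gap: 49.6
time: 5.27
tool_pos: [461.6, 178.0, 323.4]
tcp_rot: [-179.9, 0.0, 15.6]
ft_force: [-0.5, -1.0, -2.4]
finger_gap: 49.3
time: 5.52
tool_pos: [463.9, 174.4, 323.3]
tcp_rot: [180.0, -0.0, 15.4]
ft_force: [0.1, 0.1, -3.7]
finger_gap: 49.0
[463.97694078 174.26356865 323.16224288] [ 1.79990342e+02 -5.78074825e-03  1.53473767e+01] 49.29788078655391 [-0.7428354  -0.27469013 -3.69415847]
```

View pics/w6.png

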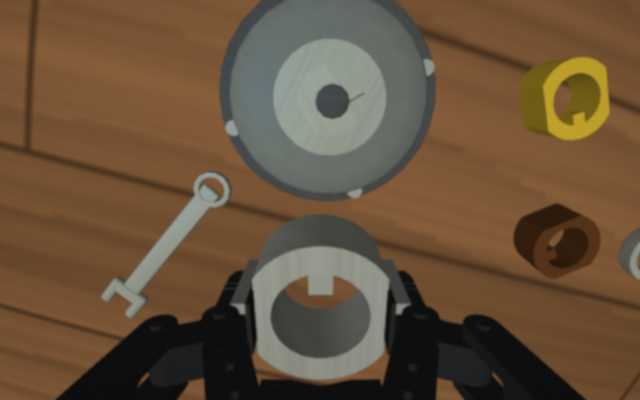

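View pics/s6.png

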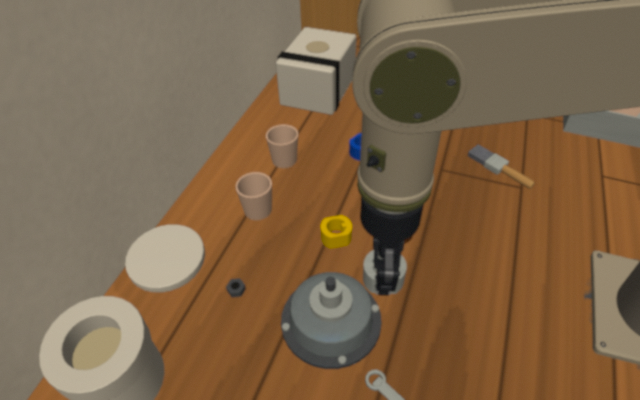

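The wrist view shows the held collar at (320,310), the flange at (330,98), and a dark mark to the right of the stud at (358,98). Zooming there.

```bash
python3 - <<'E'
from h import *
s=snapshot("wrist"); a=cv2.resize(s["pixels"][35:165,265:395,::-1],(600,600),interpolation=cv2.INTER_CUBIC); cv2.imwrite("pics/w7.png",a)
C=cloud(s); sub=C[35:165,265:395]; Z=sub[...,2]
for n,z0,z1 in [("fl",70,80),("sh",103,111),("stud",122,132)]:
    P=sub[(Z>z0)&(Z<z1)]; print(n,len(P),np.median(P[:,2]),(P.min(0)+P.max(0))/2,np.ptp(P,0))
v=np.clip((Z-60)/75*255,0,255); v=np.nan_to_num(v).astype(np.uint8); cv2.imwrite("pics/w7z.png",cv2.resize(v,(600,600),interpolation=cv2.INTER_NEAREST))
t=snapshot("top"); 
g,im=collarfit(t,(540.5,189.5),0,ztop=107,r=30); g2,im2=collarfit(s,(540.5,189.5),0,ztop=107,r=30)
cv2.imwrite("pics/rs.png",cv2.resize(np.hstack([im[::-1,::-1,::-1],im2[::-1,::-1,::-1]]),(800,400),interpolation=cv2.INTER_CUBIC))
E
```

```text
fl 6481 73.48229902532876 [538.61823491 189.19255651  73.16216733] [68.05988145 67.6105231   5.1501411 ]
sh 2581 105.4711789273907 [538.81662274 189.06749284 105.19405496] [35.55721243 35.05519655  4.27904215]
stud 882 124.81107132875607 [538.69948065 189.08246661 124.77385935] [15.1164895  14.96669514  4.60033759]
```

View pics/w7.png

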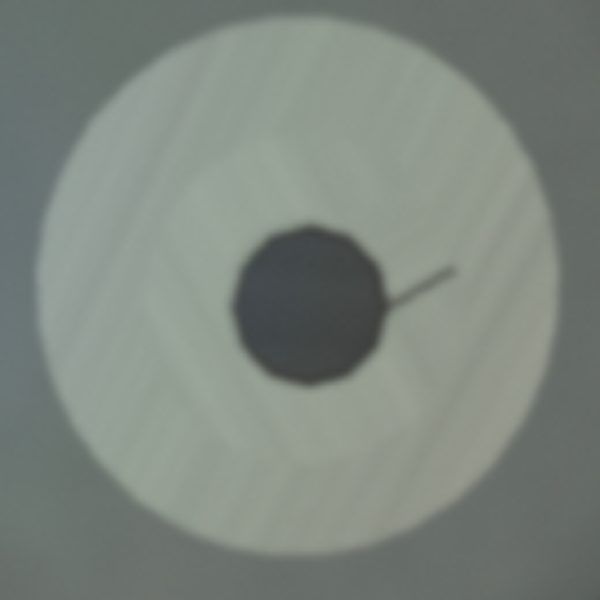

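View pics/w7z.png

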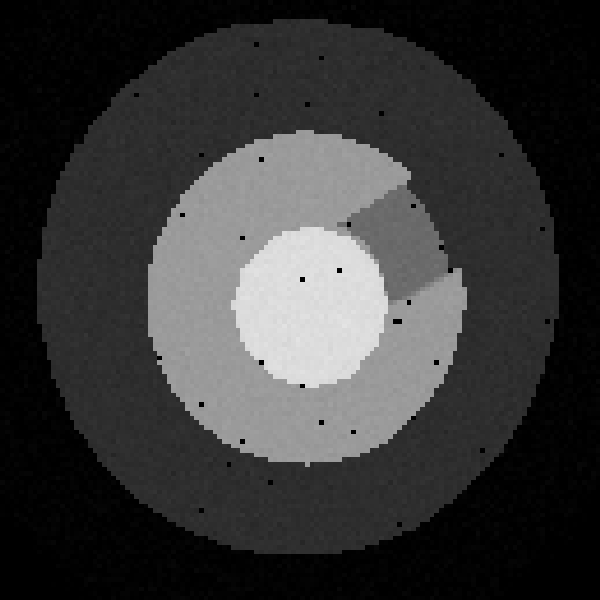

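View pics/rs.png

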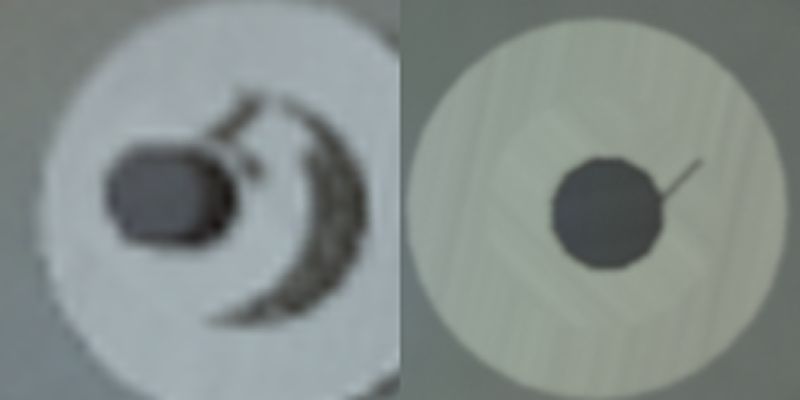

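The depth image shows the keyway clearly, as a darker slot up and to the right of the stud at about (395,240). I'll measure its direction and the held collar's pose from the same view.

```bash
python3 - <<'E'
from h import *
res=[]
for k in range(3):
    s=snapshot("wrist"); C=cloud(s); sub=C[35:165,265:395]; Z=sub[...,2]
    P=sub[(Z>103)&(Z<111)]; c=(P[:,:2].min(0)+P[:,:2].max(0))/2
    Pf=sub[(Z>70)&(Z<79)]
    # flange circle outer: hull fit
    h=cv2.convexHull(Pf[:,:2].astype(np.float32)).reshape(-1,2); cf,rf=fitc(h.astype(float))
    h=cv2.convexHull(P[:,:2].astype(np.float32)).reshape(-1,2).astype(float); cs,rs=fitc(h)
    r=np.hypot(*(sub[...,:2]-cs).transpose(2,0,1)); m=(r>10)&(r<17)&(Z<97)&(Z>86)
    K=sub[m]; d=K[:,:2].mean(0)-cs
    # refine: rectangle strip
    ang=np.degrees(np.arctan2(d[1],d[0]))
    best=[]
    for a in np.arange(ang-8,ang+8,.25):
        n=np.array([-np.sin(np.radians(a)),np.cos(np.radians(a))]); q=(K[:,:2]-cs)@n; best.append((np.ptp(np.percentile(q,[1,99])),a,np.mean(np.percentile(q,[1,99]))))
    print("cs",cs,rs,"cf",cf,rf,"key",len(K),np.median(K[:,2]),ang,min(best))
    # collar
    S=C[200:400,230:410].reshape(-1,3); T=S[(S[:,2]>174)&(S[:,2]<188)]
    print("collar top",len(T),np.median(T[:,2]))
    f=fitcollar(s,np.array([464.,174.3]),np.median(T[:,2]),120); print(f[:3])
    h=cv2.convexHull(T[:,:2].astype(np.float32)).reshape(-1,2).astype(float)
    q=sense(); print(q["tool_pos"],q["tcp_rot"])
im=f[4];m=f[3]
cv2.imwrite("pics/rw2.png",cv2.resize(np.hstack([im[::-1,::-1,::-1],np.repeat(m[::-1,::-1,None]*255,3,2).astype(np.uint8)]),None,fx=2,fy=2))
E
```

```text
cs [538.79099817 188.9761642 ] 17.66180682472024 cf [538.6468836  188.98495416] 33.88641105434186 key 287 91.410469250493 -45.47268305179591 (np.float64(10.989484086171288), np.float64(-44.47268305179591), np.float64(-0.19729254424360532))
collar top 12166 179.61047600714627
(array([462.5103583 , 173.89079172]), np.float64(15.280193465518403), np.float64(438.75097260705655))
[463.86350246 174.48975424 323.0490016 ] [1.79999176e+02 8.34603250e-03 1.53632683e+01]
cs [538.77665023 188.97404771] 17.685970750095496 cf [538.67214248 189.03313829] 33.84903972003165 key 287 91.50294950456197 -45.522979250983035 (np.float64(11.004119867543517), np.float64(-45.772979250983035), np.float64(0.09200591128255642))
collar top 12145 179.58636006215409
(array([462.4557476 , 173.98880086]), np.float64(15.213490504799214), np.float64(437.8296876618183))
[463.80583438 174.59279345 323.04884491] [1.79998670e+02 5.73874777e-03 1.53756422e+01]
cs [538.77073602 189.01535387] 17.680160173595514 cf [538.62444386 188.98183053] 33.87094516868818 key 282 91.5253158664512 -45.51100632917411 (np.float64(10.960913203463871), np.float64(-48.76100632917411), np.float64(0.6632384321498095))
collar top 12159 179.5816258334504
(array([462.39641258, 174.09801337]), np.float64(15.274132631067484), np.float64(441.5423645250337))
[463.75193999 174.67791489 323.03009844] [1.79999701e+02 9.80569706e-03 1.53829622e+01]
```

View pics/rw2.png

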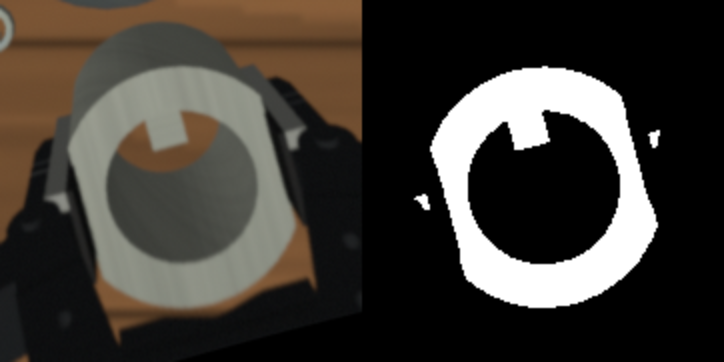

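The keyway faces world −45.5°. Turning the present grasp that far would need about 155° on the last joint, past its 152.3° limit. So I'll set the collar on the shoulder at yaw −20°, regrip it a half turn round, and then turn. First I'll check the joints and plan a second look at yaw −20°.

```bash
python3 - <<'E'
from h import *
print(sense()["joint_pos"].round(1)); go((466.9,216.2,323),-20)
E
```

```text
[ 14.7  -5.8 107.3  -0.   78.5  89.3]
mm [ 14.  -39.2   0. ] frac t [ 9.370e-02 -2.613e-01  2.000e-04] a deg [0.000e+00 1.000e-02 3.538e+01] frac [1.000e-04 2.000e-04 7.863e-01]
```

```bash
python3 -m jog '[{"tx":0.03,"ty":-0.08,"tz":0,"ax":0,"ay":0,"az":0.157,"hand":0.4},{"tx":0.05,"ty":-0.15,"tz":0,"ax":0,"ay":0,"az":0.314,"hand":0.4},{"tx":0.07,"ty":-0.2,"tz":0,"ax":0,"ay":0,"az":0.471,"hand":0.4},{"tx":0.094,"ty":-0.26,"tz":0,"ax":0,"ay":0,"az":0.628,"hand":0.4},{"tx":0.094,"ty":-0.26,"tz":0,"ax":0,"ay":0,"az":0.786,"hand":0.4}]'
python3 -m jog '[{"tx":0,"ty":0,"tz":0,"ax":0,"ay":0,"az":0,"hand":0.4},{"tx":0,"ty":0,"tz":0,"ax":0,"ay":0,"az":0,"hand":0.4},{"tx":0,"ty":0,"tz":0,"ax":0,"ay":0,"az":0,"hand":0.4}]'
cat > meas.py <<'E'
from h import *
def spindle(s,c0=(540.1,189.5)):
    C=cloud(s).reshape(-1,3); C=C[np.hypot(C[:,0]-c0[0],C[:,1]-c0[1])<45]; Z=C[:,2]
    hc=lambda P:fitc(cv2.convexHull(P[:,:2].astype(np.float32)).reshape(-1,2).astype(float))
    cf=hc(C[(Z>70)&(Z<79)]); P=C[(Z>103)&(Z<111)]; cs=hc(P); st=hc(C[(Z>121)&(Z<131)])
    r=np.hypot(*(C[:,:2]-cs[0]).T); K=C[(r>10)&(r<17)&(Z>86)&(Z<97)]; d=K[:,:2].mean(0)-cf[0]
    return cf,cs,st,np.degrees(np.arctan2(d[1],d[0])),len(K),np.median(P[:,2])
E
python3 - <<'E'
from meas import *
for k in range(2):
    s=snapshot("wrist"); q=sense(); print(spindle(s))
    p=q["tool_pos"]; f=fitcollar(s,p[:2]+[-1,0],p[2]-143.5,120); print(f[:3],"TCP",p,q["tcp_rot"],f[0]-p[:2])
cv2.imwrite("pics/w8.png",s["pixels"][:,:,::-1])
E
```

```text
time: 6.28
tool_pos: [466.9, 217.5, 323.1]
tcp_rot: [-180.0, 0.0, -20.3]
ft_force: [-0.2, 0.5, -3.0]
finger_gap: 49.3
time: 6.53
tool_pos: [466.8, 216.2, 323.0]
tcp_rot: [180.0, 0.0, -19.7]
ft_force: [-0.9, -0.2, -2.9]
finger_gap: 49.1
((array([538.6511186, 189.0283771]), np.float64(33.88648468753901)), (array([538.71174728, 189.04749898]), np.float64(17.65025990545188)), (array([538.66247244, 188.96066429]), np.float64(7.674724505635434)), np.float64(-44.819215079205655), 281, np.float64(105.46757844292432))
(array([465.43906561, 216.61199962]), np.float64(-19.87206326468202), np.float64(565.8176760789659)) TCP [466.81788356 216.13271808 323.0384814 ] [ 1.79991620e+02  4.19568338e-03 -1.97612466e+01] [-1.37881794  0.47928154]
((array([538.69763378, 189.07019304]), np.float64(33.86406282450001)), (array([538.74095035, 189.02689362]), np.float64(17.668545932244346)), (array([538.68043029, 188.94896438]), np.float64(7.615660586808948)), np.float64(-45.28512955487745), 285, np.float64(105.49533186798311))
(array([465.47136337, 216.5795291 ]), np.float64(-19.82709294444324), np.float64(561.8635393965213)) TCP [466.82809673 216.14618697 323.09485676] [ 1.79996943e+02 -9.76613113e-04 -1.98066436e+01] [-1.35673336  0.43334214]
```

View pics/w8.png

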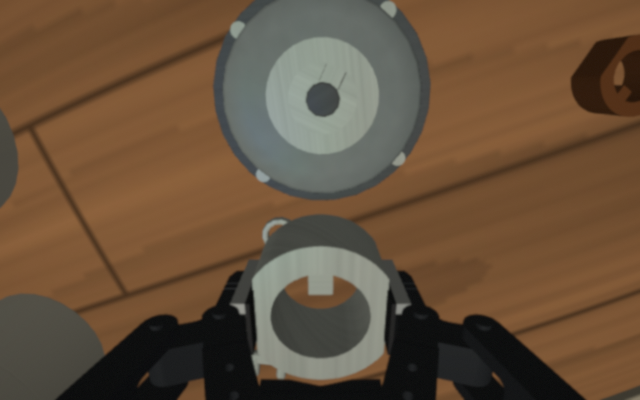

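The wrist view now shows the spindle at (322,98), with the collar still held square at (320,310). The spindle reads (538.7,189.0) at both yaws, so I trust it. The collar sits 1.45 mm behind the TCP in tool x. Move above the spindle.

```bash
python3 - <<'E'
from h import *
go((540.05,188.55,323),-20)
E
```

```text
mm [78.2  1.2  0.1] frac t [0.5216 0.0077 0.0006] a deg [ 0.   -0.    0.19] frac [ 0.0001 -0.      0.0043]
```

```bash
python3 -m jog '[{"tx":0.2,"ty":0.003,"tz":0,"ax":0,"ay":0,"az":0,"hand":0.4},{"tx":0.4,"ty":0.006,"tz":0,"ax":0,"ay":0,"az":0,"hand":0.4},{"tx":0.5216,"ty":0.0077,"tz":0,"ax":0,"ay":0,"az":0,"hand":0.4},{"tx":0.5216,"ty":0.0077,"tz":0,"ax":0,"ay":0,"az":0,"hand":0.4},{"tx":0.5216,"ty":0.0077,"tz":0,"ax":0,"ay":0,"az":0,"hand":0.4}]'
python3 -m jog '[{"tx":0,"ty":0,"tz":0,"ax":0,"ay":0,"az":0,"hand":0.4},{"tx":0,"ty":0,"tz":0,"ax":0,"ay":0,"az":0,"hand":0.4},{"tx":0,"ty":0,"tz":0,"ax":0,"ay":0,"az":0,"hand":0.4},{"tx":0,"ty":0,"tz":0,"ax":0,"ay":0,"az":0,"hand":0.4}]'
python3 - <<'E'
from h import *
go((540.05,188.55,287),-20)
s=snapshot("wrist"); cv2.imwrite("pics/w9.png",s["pixels"][:,:,::-1]);q=sense();print(q["tool_pos"],q["tcp_rot"])
E
```

```text
time: 7.05
tool_pos: [540.6, 187.9, 322.9]
tcp_rot: [180.0, 0.0, -20.0]
ft_force: [0.5, 0.5, -3.6]
finger_gap: 49.3
time: 7.38
tool_pos: [539.4, 189.0, 323.2]
tcp_rot: [-180.0, -0.0, -19.9]
ft_force: [0.0, -0.5, -2.8]
finger_gap: 49.0
mm [ 0.7  0.2 36.2] frac t [0.0049 0.0015 0.2413] a deg [-0.01 -0.    0.11] frac [-0.0002 -0.      0.0025]
[539.4941432  188.95883427 323.22975977] [-1.79993706e+02 -3.47217298e-03 -1.98942369e+01]
```

View pics/w9.png

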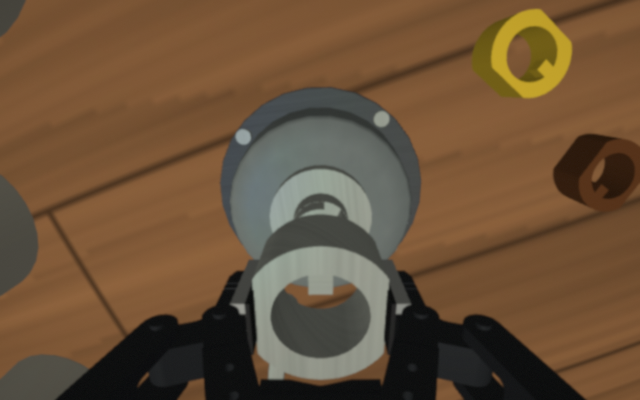

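The collar hangs over the spindle at (320,205), centred left to right. Lower it until the underside is just above the shoulder, then let the arm settle.

```bash
python3 -m jog '[{"tx":0.001,"ty":0,"tz":0.05,"ax":0,"ay":0,"az":0,"hand":0.4},{"tx":0.001,"ty":0,"tz":0.12,"ax":0,"ay":0,"az":0,"hand":0.4},{"tx":0.001,"ty":0,"tz":0.19,"ax":0,"ay":0,"az":0,"hand":0.4},{"tx":0.001,"ty":0,"tz":0.235,"ax":0,"ay":0,"az":0,"hand":0.4},{"tx":0.001,"ty":0,"tz":0.235,"ax":0,"ay":0,"az":0,"hand":0.4}]'
python3 -m jog '[{"tx":0,"ty":0,"tz":0,"ax":0,"ay":0,"az":0,"hand":0.4},{"tx":0,"ty":0,"tz":0,"ax":0,"ay":0,"az":0,"hand":0.4},{"tx":0,"ty":0,"tz":0,"ax":0,"ay":0,"az":0,"hand":0.4},{"tx":0,"ty":0,"tz":0,"ax":0,"ay":0,"az":0,"hand":0.4},{"tx":0,"ty":0,"tz":0,"ax":0,"ay":0,"az":0,"hand":0.4}]'
python3 - <<'E'
from h import *
go((540.05,188.55,287),-20)
s=snapshot("side"); crop(s,250,220,160,120,5,"pics/s9.png");q=sense();print(q["tool_pos"],q["tcp_rot"],q["ft_force"])
E
```

```text
time: 7.85
tool_pos: [538.9, 188.3, 284.5]
tcp_rot: [179.8, 0.2, -19.9]
ft_force: [-1.6, 0.3, -3.4]
finger_gap: 49.6
time: 8.27
tool_pos: [540.3, 188.6, 288.4]
tcp_rot: [-180.0, -0.0, -19.9]
ft_force: [-0.0, 0.7, -3.3]
finger_gap: 48.8
mm [-0.2  0.2  1.4] frac t [-0.0016  0.0011  0.0096] a deg [-0.03 -0.05  0.05] frac [-0.0008 -0.0011  0.0012]
[540.27149166 188.61971649 288.34585926] [-1.79971466e+02 -3.94232340e-02 -1.99458479e+01] [-0.11808106 -0.17907335 -3.65792439]
```

View pics/s9.png

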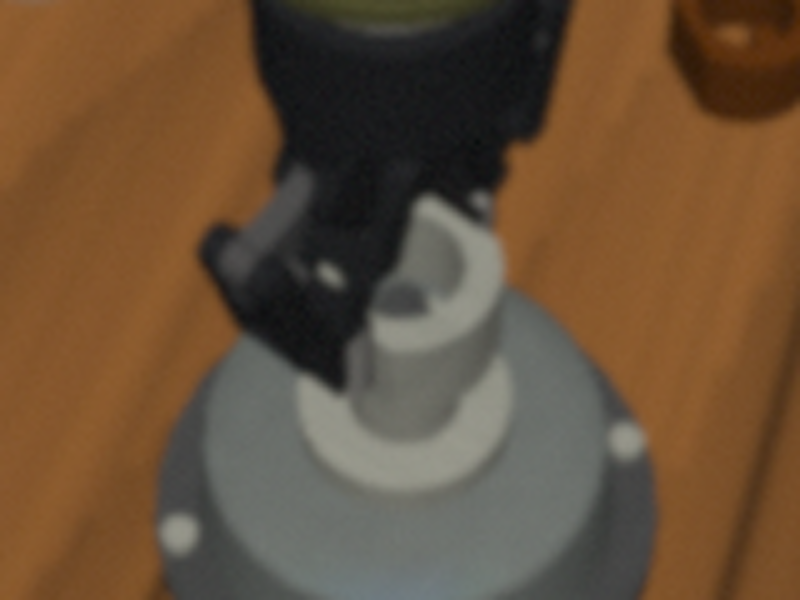

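The zoomed side view shows the collar at about (430,350), over the spindle with the stud inside it, and the free-hang force is −3.5 N. Now lower slowly onto the spindle while watching the force.

```bash
python3 -m jog '[{"tx":-0.001,"ty":0,"tz":0.02,"ax":0,"ay":0,"az":0,"hand":0.4},{"tx":-0.001,"ty":0,"tz":0.035,"ax":0,"ay":0,"az":0,"hand":0.4},{"tx":-0.001,"ty":0,"tz":0.05,"ax":0,"ay":0,"az":0,"hand":0.4},{"tx":-0.001,"ty":0,"tz":0.06,"ax":0,"ay":0,"az":0,"hand":0.4},{"tx":-0.001,"ty":0,"tz":0.06,"ax":0,"ay":0,"az":0,"hand":0.4}]'
```

```text
time: 8.73
tool_pos: [539.7, 188.6, 278.1]
tcp_rot: [180.0, 0.1, -19.9]
ft_force: [-1.3, -0.3, -2.8]
finger_gap: 49.2
```

The underside is at 102 mm, below the shoulder top, with no contact force. Continue.

```bash
python3 -m jog '[{"tx":0,"ty":0,"tz":0.02,"ax":0,"ay":0,"az":0,"hand":0.4},{"tx":0,"ty":0,"tz":0.04,"ax":0,"ay":0,"az":0,"hand":0.4},{"tx":0,"ty":0,"tz":0.06,"ax":0,"ay":0,"az":0,"hand":0.4},{"tx":0,"ty":0,"tz":0.08,"ax":0,"ay":0,"az":0,"hand":0.4},{"tx":0,"ty":0,"tz":0.08,"ax":0,"ay":0,"az":0,"hand":0.4}]'
python3 -m jog '[{"tx":0,"ty":0,"tz":0.0,"ax":0,"ay":0,"az":0,"hand":0.4},{"tx":0,"ty":0,"tz":0.0,"ax":0,"ay":0,"az":0,"hand":0.4},{"tx":0,"ty":0,"tz":0.0,"ax":0,"ay":0,"az":0,"hand":0.4}]'
```

```text
time: 9.15
tool_pos: [539.6, 188.5, 265.8]
tcp_rot: [180.0, 0.1, -19.9]
ft_force: [-0.9, 0.2, -3.8]
finger_gap: 49.5
time: 9.4
tool_pos: [540.1, 188.7, 267.1]
tcp_rot: [-180.0, -0.0, -19.9]
ft_force: [-0.3, 0.6, -3.2]
finger_gap: 49.1
```

Still free at TCP z = 267, and tab contact should come at about 261. Continue in small steps.

```bash
python3 -m jog '[{"tx":0,"ty":0,"tz":0.01,"ax":0,"ay":0,"az":0,"hand":0.4},{"tx":0,"ty":0,"tz":0.02,"ax":0,"ay":0,"az":0,"hand":0.4},{"tx":0,"ty":0,"tz":0.03,"ax":0,"ay":0,"az":0,"hand":0.4},{"tx":0,"ty":0,"tz":0.03,"ax":0,"ay":0,"az":0,"hand":0.4},{"tx":0,"ty":0,"tz":0.03,"ax":0,"ay":0,"az":0,"hand":0.4}]'
python3 -m jog '[{"tx":0,"ty":0,"tz":0.005,"ax":0,"ay":0,"az":0,"hand":0.4},{"tx":0,"ty":0,"tz":0.01,"ax":0,"ay":0,"az":0,"hand":0.4},{"tx":0,"ty":0,"tz":0.01,"ax":0,"ay":0,"az":0,"hand":0.4}]'
```

```text
time: 9.82
tool_pos: [539.9, 188.6, 262.1]
tcp_rot: [180.0, 0.0, -19.9]
ft_force: [0.6, 0.6, -2.1]
finger_gap: 48.9
time: 10.07
tool_pos: [540.0, 188.7, 261.0]
tcp_rot: [-180.0, -0.0, -19.9]
ft_force: [-0.1, -0.7, -1.9]
finger_gap: 49.1
```

```bash
python3 -m jog '[{"tx":0,"ty":0,"tz":0.004,"ax":0,"ay":0,"az":0,"hand":0.4},{"tx":0,"ty":0,"tz":0.007,"ax":0,"ay":0,"az":0,"hand":0.4},{"tx":0,"ty":0,"tz":0.007,"ax":0,"ay":0,"az":0,"hand":0.4},{"tx":0,"ty":0,"tz":0.007,"ax":0,"ay":0,"az":0,"hand":0.4}]'
```

```text
time: 10.4
tool_pos: [540.1, 188.7, 260.8]
tcp_rot: [-180.0, -0.0, -19.9]
ft_force: [-4.1, -0.2, 5.4]
finger_gap: 49.4
```

The tab rests on the shoulder: TCP z is 260.8 against 261 expected, with about 9 N of push. Release, rise and look.

```bash
python3 -m jog '[{"tx":0,"ty":0,"tz":-0.005,"ax":0,"ay":0,"az":0,"hand":0.45},{"tx":0,"ty":0,"tz":-0.005,"ax":0,"ay":0,"az":0,"hand":0.62},{"tx":0,"ty":0,"tz":-0.005,"ax":0,"ay":0,"az":0,"hand":0.75},{"tx":0,"ty":0,"tz":-0.005,"ax":0,"ay":0,"az":0,"hand":0.75},{"tx":0,"ty":0,"tz":-0.005,"ax":0,"ay":0,"az":0,"hand":0.75}]'
python3 -m jog '[{"tx":0,"ty":0,"tz":-0.1,"ax":0,"ay":0,"az":0,"hand":0.75},{"tx":0,"ty":0,"tz":-0.3,"ax":0,"ay":0,"az":0,"hand":0.75},{"tx":0,"ty":0,"tz":-0.5,"ax":0,"ay":0,"az":0,"hand":0.75},{"tx":0,"ty":0,"tz":-0.5,"ax":0,"ay":0,"az":0,"hand":0.75}]'
python3 - <<'E'
from h import *
s=snapshot("wrist"); cv2.imwrite("pics/w10.png",s["pixels"][:,:,::-1]);q=sense();print(q["tool_pos"],q["tcp_rot"],q["ft_force"],q["finger_gap"])
E
```

```text
time: 10.82
tool_pos: [540.0, 188.7, 260.6]
tcp_rot: [-180.0, -0.0, -19.9]
ft_force: [-0.9, -0.4, 0.7]
finger_gap: 64.0
time: 11.15
tool_pos: [541.9, 189.1, 342.7]
tcp_rot: [-179.7, -0.5, -19.9]
ft_force: [2.3, 0.5, 1.6]
finger_gap: 64.6
[541.44799467 189.00641016 340.08714903] [-179.74526478   -0.3722191   -19.9467716 ] [ 0.40616434 -0.11839954 -0.66715459] 63.614479058519066
```

View pics/w10.png

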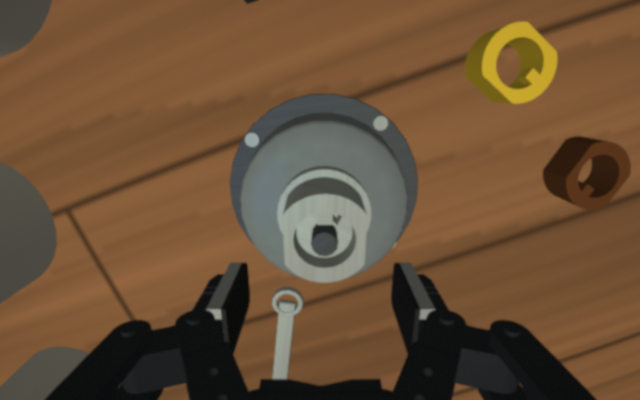

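The collar at (323,240) stands upright on the shoulder, with its tab still near yaw −20°. Now turn the empty tool by a half turn.

```bash
for i in 1; do :; done
python3 -m jog '[{"tx":0,"ty":0,"tz":0,"ax":0,"ay":0,"az":-0.159,"hand":0.75},{"tx":0,"ty":0,"tz":0,"ax":0,"ay":0,"az":-0.318,"hand":0.75},{"tx":0,"ty":0,"tz":0,"ax":0,"ay":0,"az":-0.477,"hand":0.75},{"tx":0,"ty":0,"tz":0,"ax":0,"ay":0,"az":-0.636,"hand":0.75},{"tx":0,"ty":0,"tz":0,"ax":0,"ay":0,"az":-0.79,"hand":0.75}]'
python3 -m jog '[{"tx":0,"ty":0,"tz":0,"ax":0,"ay":0,"az":-0.159,"hand":0.75},{"tx":0,"ty":0,"tz":0,"ax":0,"ay":0,"az":-0.318,"hand":0.75},{"tx":0,"ty":0,"tz":0,"ax":0,"ay":0,"az":-0.477,"hand":0.75},{"tx":0,"ty":0,"tz":0,"ax":0,"ay":0,"az":-0.636,"hand":0.75},{"tx":0,"ty":0,"tz":0,"ax":0,"ay":0,"az":-0.79,"hand":0.75}]'
python3 -m jog '[{"tx":0,"ty":0,"tz":0,"ax":0,"ay":0,"az":-0.159,"hand":0.75},{"tx":0,"ty":0,"tz":0,"ax":0,"ay":0,"az":-0.318,"hand":0.75},{"tx":0,"ty":0,"tz":0,"ax":0,"ay":0,"az":-0.477,"hand":0.75},{"tx":0,"ty":0,"tz":0,"ax":0,"ay":0,"az":-0.636,"hand":0.75},{"tx":0,"ty":0,"tz":0,"ax":0,"ay":0,"az":-0.79,"hand":0.75}]'
python3 -m jog '[{"tx":0,"ty":0,"tz":0,"ax":0,"ay":0,"az":-0.159,"hand":0.75},{"tx":0,"ty":0,"tz":0,"ax":0,"ay":0,"az":-0.318,"hand":0.75},{"tx":0,"ty":0,"tz":0,"ax":0,"ay":0,"az":-0.477,"hand":0.75},{"tx":0,"ty":0,"tz":0,"ax":0,"ay":0,"az":-0.636,"hand":0.75},{"tx":0,"ty":0,"tz":0,"ax":0,"ay":0,"az":-0.79,"hand":0.75}]'
python3 -m jog '[{"tx":0,"ty":0,"tz":0,"ax":0,"ay":0,"az":-0.159,"hand":0.75},{"tx":0,"ty":0,"tz":0,"ax":0,"ay":0,"az":-0.318,"hand":0.75},{"tx":0,"ty":0,"tz":0,"ax":0,"ay":0,"az":-0.477,"hand":0.75},{"tx":0,"ty":0,"tz":0,"ax":0,"ay":0,"az":-0.636,"hand":0.75},{"tx":0,"ty":0,"tz":0,"ax":0,"ay":0,"az":-0.79,"hand":0.75}]'
python3 -m jog '[{"tx":0,"ty":0,"tz":0,"ax":0,"ay":0,"az":-0.05,"hand":0.75},{"tx":0,"ty":0,"tz":0,"ax":0,"ay":0,"az":-0.05,"hand":0.75},{"tx":0,"ty":0,"tz":0,"ax":0,"ay":0,"az":-0.05,"hand":0.75},{"tx":0,"ty":0,"tz":0,"ax":0,"ay":0,"az":-0.05,"hand":0.75}]'
python3 - <<'E'
from h import *
s=snapshot("wrist"); cv2.imwrite("pics/w11.png",s["pixels"][:,:,::-1]);q=sense();print(q["tool_pos"],q["tcp_rot"],q["joint_pos"])
for th in (120,140): print(fitcollar(s,np.array([538.7,189]),117.5,th)[:3])
f=fitcollar(s,np.array([538.7,189]),117.5,120); im=f[4];m=f[3]
cv2.imwrite("pics/rw3.png",cv2.resize(np.hstack([im[::-1,::-1,::-1],np.repeat(m[::-1,::-1,None]*255,3,2).astype(np.uint8)]),None,fx=2,fy=2))
go((538.7,189.0,260.8),160)
E
```

```text
time: 11.62
tool_pos: [539.6, 188.6, 334.3]
tcp_rot: [-180.0, 0.1, 16.0]
ft_force: [-0.1, 0.8, 0.1]
finger_gap: 63.7
time: 12.03
tool_pos: [539.7, 188.5, 334.2]
tcp_rot: [-179.9, 0.1, 51.5]
ft_force: [0.1, -0.6, 0.4]
finger_gap: 63.7
time: 12.45
tool_pos: [539.6, 188.5, 334.2]
tcp_rot: [-179.9, 0.0, 87.1]
ft_force: [-0.2, 0.4, 0.3]
finger_gap: 63.8
time: 12.87
tool_pos: [539.7, 188.5, 334.2]
tcp_rot: [-179.9, -0.0, 122.6]
ft_force: [-0.1, -0.1, -0.3]
finger_gap: 63.9
time: 13.28
tool_pos: [539.7, 188.6, 334.2]
tcp_rot: [-179.9, -0.1, 158.2]
ft_force: [0.2, 0.9, 0.0]
finger_gap: 63.8
time: 13.62
tool_pos: [539.8, 188.6, 334.9]
tcp_rot: [-180.0, -0.0, 160.0]
ft_force: [-0.1, 0.7, 0.4]
finger_gap: 64.2
[539.83886231 188.61632552 335.06643828] [-1.79979831e+02 -3.17600715e-02  1.59968414e+02] [ 1.41218342e+01  5.60143829e+00  9.46357059e+01  1.15808615e-03
  7.98004616e+01 -5.58467905e+01]
(array([537.66084552, 189.18345062]), np.float64(159.81655422510826), np.float64(3054.8707977305403))
(array([538.05284513, 188.97091993]), np.float64(-20.088869321092094), np.float64(2695.7834264874205))
mm [ 1.2 -0.  74.3] frac t [ 0.0077 -0.      0.4951] a deg [-0.02 -0.03 -0.03] frac [-0.0004 -0.0007 -0.0007]
```

View pics/w11.png

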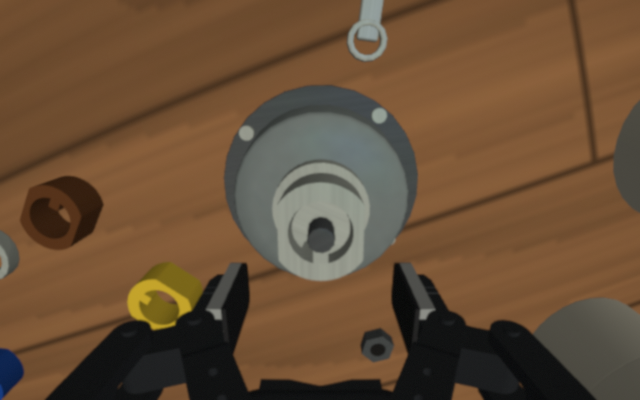

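View pics/rw3.png

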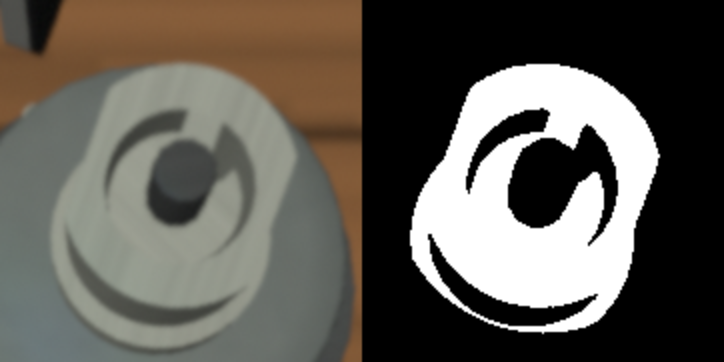

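The collar is upright at yaw −20°, and the keyway's edge is visible to the right of its tab. Descend and regrip.

```bash
python3 -m jog '[{"tx":0.0077,"ty":0,"tz":0.12,"ax":0,"ay":0,"az":0,"hand":0.75},{"tx":0.0077,"ty":0,"tz":0.3,"ax":0,"ay":0,"az":0,"hand":0.75},{"tx":0.0077,"ty":0,"tz":0.42,"ax":0,"ay":0,"az":0,"hand":0.75},{"tx":0.0077,"ty":0,"tz":0.48,"ax":0,"ay":0,"az":0,"hand":0.75},{"tx":0.0077,"ty":0,"tz":0.487,"ax":0,"ay":0,"az":0,"hand":0.75}]'
python3 -m jog '[{"tx":0,"ty":0,"tz":0,"ax":0,"ay":0,"az":0,"hand":0.75},{"tx":0,"ty":0,"tz":0,"ax":0,"ay":0,"az":0,"hand":0.75},{"tx":0,"ty":0,"tz":0,"ax":0,"ay":0,"az":0,"hand":0.75},{"tx":0,"ty":0,"tz":0,"ax":0,"ay":0,"az":0,"hand":0.75}]'
python3 - <<'E'
from h import *
s=snapshot("wrist"); cv2.imwrite("pics/w12.png",s["pixels"][:,:,::-1]);q=sense();print(q["tool_pos"],q["tcp_rot"],q["ft_force"])
E
```

```text
time: 14.08
tool_pos: [537.8, 188.8, 259.9]
tcp_rot: [-179.9, -0.2, 160.0]
ft_force: [0.4, 0.1, -1.1]
finger_gap: 64.1
time: 14.42
tool_pos: [539.5, 189.2, 264.1]
tcp_rot: [179.9, 0.1, 160.1]
ft_force: [0.5, 0.8, -0.4]
finger_gap: 64.3
[539.37407884 189.16826042 263.81137853] [1.79930924e+02 1.00959754e-01 1.60053263e+02] [-0.76015282  0.33140925  1.4134241 ]
```

View pics/w12.png

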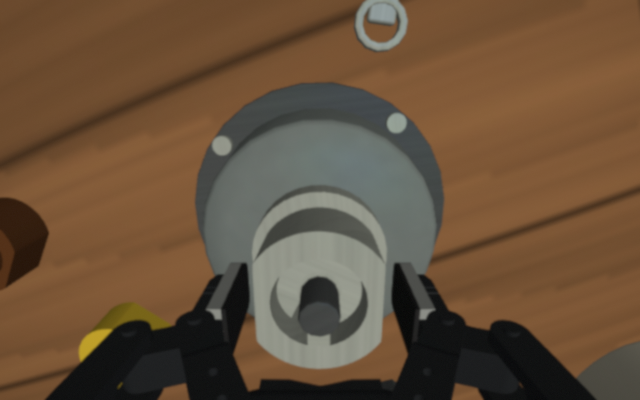

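The fingers straddle the collar squarely. Grip it.

```bash
python3 -m jog '[{"tx":0,"ty":0,"tz":0,"ax":0,"ay":0,"az":0,"hand":0.6},{"tx":0,"ty":0,"tz":0,"ax":0,"ay":0,"az":0,"hand":0.5},{"tx":0,"ty":0,"tz":0,"ax":0,"ay":0,"az":0,"hand":0.4},{"tx":0,"ty":0,"tz":0,"ax":0,"ay":0,"az":0,"hand":0.4},{"tx":0,"ty":0,"tz":0,"ax":0,"ay":0,"az":0,"hand":0.4}]' 50
python3 -m jog '[{"tx":0,"ty":0,"tz":0,"ax":0,"ay":0,"az":0,"hand":0.4},{"tx":0,"ty":0,"tz":0,"ax":0,"ay":0,"az":0,"hand":0.4},{"tx":0,"ty":0,"tz":0,"ax":0,"ay":0,"az":0,"hand":0.4}]'
```

```text
time: 14.88
tool_pos: [539.1, 189.2, 263.4]
tcp_rot: [180.0, 0.0, 160.1]
ft_force: [-2.0, 0.7, 5.1]
finger_gap: 49.0
time: 15.13
tool_pos: [539.1, 189.2, 263.4]
tcp_rot: [180.0, 0.1, 160.1]
ft_force: [-2.1, 0.4, 4.9]
finger_gap: 49.0
```

Gripped, already pushing down about 8 N. Turn towards the keyway, 16° first.

```bash
python3 -m jog '[{"tx":0,"ty":0,"tz":0.001,"ax":0,"ay":0,"az":0.07,"hand":0.4},{"tx":0,"ty":0,"tz":0.002,"ax":0,"ay":0,"az":0.14,"hand":0.4},{"tx":0,"ty":0,"tz":0.003,"ax":0,"ay":0,"az":0.21,"hand":0.4},{"tx":0,"ty":0,"tz":0.003,"ax":0,"ay":0,"az":0.28,"hand":0.4},{"tx":0,"ty":0,"tz":0.003,"ax":0,"ay":0,"az":0.355,"hand":0.4}]'
python3 - <<'E'
from h import *
q=sense();print(q["tool_pos"],q["tcp_rot"],q["ft_force"],q["wrist_torque"])
E
```

```text
time: 15.55
tool_pos: [539.1, 189.4, 263.1]
tcp_rot: [179.9, 0.0, 143.9]
ft_force: [-2.4, 1.7, 5.2]
finger_gap: 48.9
[539.1050745  189.35095627 263.06357349] [1.79930473e+02 3.14475680e-02 1.43944545e+02] [-2.39797995  1.74900316  5.16030951] [0.10528617 0.22001955 0.12848579]
```

Still resting on the shoulder with a light push. Now the last degrees, to yaw about 135°.

```bash
python3 -m jog '[{"tx":0,"ty":0,"tz":0.003,"ax":0,"ay":0,"az":0.05,"hand":0.4},{"tx":0,"ty":0,"tz":0.005,"ax":0,"ay":0,"az":0.1,"hand":0.4},{"tx":0,"ty":0,"tz":0.005,"ax":0,"ay":0,"az":0.15,"hand":0.4},{"tx":0,"ty":0,"tz":0.005,"ax":0,"ay":0,"az":0.2,"hand":0.4},{"tx":0,"ty":0,"tz":0.005,"ax":0,"ay":0,"az":0.2,"hand":0.4}]'
python3 -m jog '[{"tx":0,"ty":0,"tz":0.0,"ax":0,"ay":0,"az":0,"hand":0.4},{"tx":0,"ty":0,"tz":0.0,"ax":0,"ay":0,"az":0,"hand":0.4}]'
python3 - <<'E'
from h import *
q=sense();print(q["tool_pos"],q["tcp_rot"],q["ft_force"],q["wrist_torque"])
E
```

```text
time: 15.97
tool_pos: [538.4, 188.9, 260.5]
tcp_rot: [-179.9, -0.0, 135.0]
ft_force: [0.0, 0.1, -3.6]
finger_gap: 48.8
time: 16.13
tool_pos: [538.7, 188.9, 260.8]
tcp_rot: [-180.0, -0.0, 135.2]
ft_force: [-0.4, -0.2, -3.1]
finger_gap: 49.3
[538.67236641 188.94484235 260.82527131] [-1.79960185e+02 -2.30495287e-02  1.35152359e+02] [-0.43926368 -0.18018742 -3.08676445] [0.02138797 0.04716232 0.0252138 ]
```

It dropped in: the support force vanished and the tool sank. Lower it to home.

```bash
python3 -m jog '[{"tx":0,"ty":0,"tz":0.01,"ax":0,"ay":0,"az":0,"hand":0.4},{"tx":0,"ty":0,"tz":0.02,"ax":0,"ay":0,"az":0,"hand":0.4},{"tx":0,"ty":0,"tz":0.03,"ax":0,"ay":0,"az":0,"hand":0.4},{"tx":0,"ty":0,"tz":0.035,"ax":0,"ay":0,"az":0,"hand":0.4},{"tx":0,"ty":0,"tz":0.035,"ax":0,"ay":0,"az":0,"hand":0.4}]'
python3 -m jog '[{"tx":0,"ty":0,"tz":0.006,"ax":0,"ay":0,"az":0,"hand":0.4},{"tx":0,"ty":0,"tz":0.01,"ax":0,"ay":0,"az":0,"hand":0.4},{"tx":0,"ty":0,"tz":0.01,"ax":0,"ay":0,"az":0,"hand":0.4},{"tx":0,"ty":0,"tz":0.01,"ax":0,"ay":0,"az":0,"hand":0.4}]'
```

```text
time: 16.55
tool_pos: [538.9, 189.0, 256.2]
tcp_rot: [-180.0, -0.0, 135.1]
ft_force: [-1.3, -1.8, -0.4]
finger_gap: 49.3
time: 16.88
tool_pos: [539.0, 189.0, 255.9]
tcp_rot: [180.0, 0.0, 135.1]
ft_force: [-6.1, -3.2, 10.1]
finger_gap: 49.1
```

It stopped at 255.9, where I expected 253.2, with a sideways force of (−6,−3) N. I'll look before going on.

```bash
python3 - <<'E'
from h import *
s=snapshot("wrist"); crop(s,220,150,200,150,4,"pics/w13.png")
s=snapshot("side"); crop(s,250,220,160,120,5,"pics/s13.png");q=sense();print(q["tool_pos"],q["tcp_rot"],q["ft_force"],q["wrist_torque"])
t=snapshot("top");crop(t,150,210,100,75,8,"pics/t13.png")
C=cloud(t).reshape(-1,3); C=C[np.hypot(C[:,0]-540.3,C[:,1]-189.5)<29]; Z=C[:,2]; print(len(Z),np.histogram(Z,np.arange(70,135,3)))
E
```

```text
[538.96440353 188.96240778 255.87871386] [1.79995410e+02 1.64318537e-02 1.35093054e+02] [-6.26693971 -2.78124181  9.54161337] [-0.3452594   1.33904876  0.16886995]
3731 (array([ 0,  6,  3,  1,  1,  8,  2,  9,  9,  4, 14,  8, 24, 81, 83,  5,  0,
        0,  0,  0,  0]), array([ 70,  73,  76,  79,  82,  85,  88,  91,  94,  97, 100, 103, 106,
       109, 112, 115, 118, 121, 124, 127, 130, 133]))
```

View pics/w13.png

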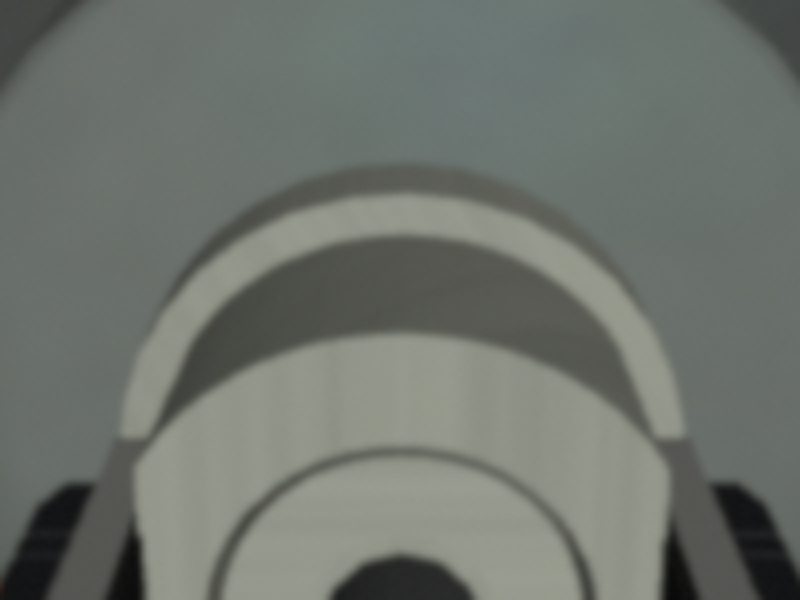

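View pics/s13.png

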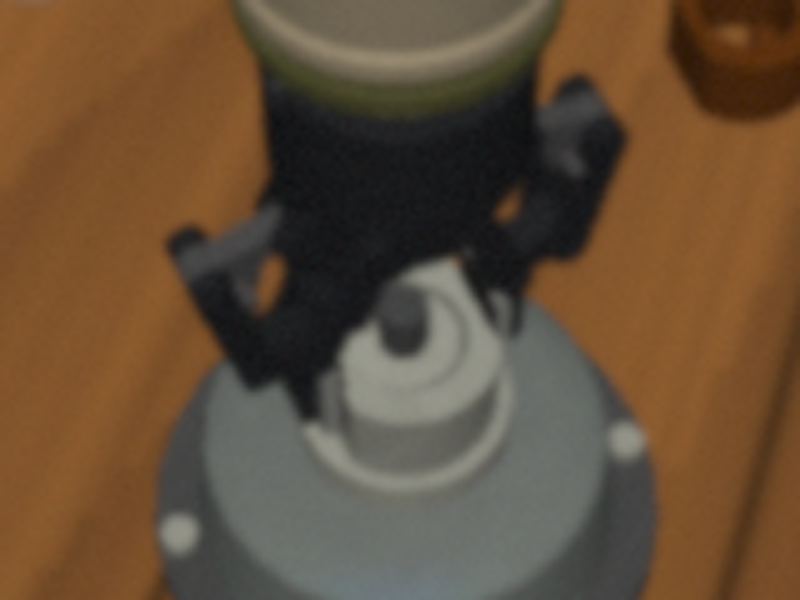

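The shoulder looks almost flush with the collar's top. When home it should sit 2 mm below it. Measure that by depth.

```bash
python3 - <<'E'
from h import *
s=snapshot("wrist"); C=cloud(s); 
P=C[150:330,220:420].reshape(-1,3); r=np.hypot(P[:,0]-538.7,P[:,1]-189); Z=P[:,2]
for n,a,b,z0,z1 in [("collar top",21,24.5,100,120),("collar top r25-29",25,29,100,120),("shoulder",10,17,95,120),("flange",30.8,33.5,65,85)]:
    k=(r>a)&(r<b)&(Z>z0)&(Z<z1)
    if k.sum()>5:
        A=np.c_[P[k][:,:2]-[538.7,189],np.ones(k.sum())]; co=np.linalg.lstsq(A,Z[k],rcond=None)[0]
        print(n,k.sum(),np.median(Z[k]),np.percentile(Z[k],[5,95]),"plane",co)
E
```

```text
collar top 1995 108.17537647161961 [106.93863573 109.58285548] plane [ 4.82332582e-02 -3.21021642e-02  1.08837659e+02]
collar top r25-29 2318 107.892165494711 [106.56328694 117.30629515] plane [  0.14786698  -0.14020338 112.59734112]
shoulder 2509 105.36369116573994 [104.45403778 106.25085785] plane [-2.41821092e-03  2.10217500e-03  1.05349235e+02]
flange 1142 73.39674928970312 [72.25027342 74.46751461] plane [ 7.03694433e-03 -7.65352709e-03  7.35501269e+01]
```

The collar is tilted about 3° about the jaw axis. The tab side is about 3 mm high and the opposite side is down on the flange, so it is binding a little. I'll unload and open the jaws so it can settle.

```bash
python3 -m jog '[{"tx":0,"ty":0,"tz":-0.01,"ax":0,"ay":0,"az":0,"hand":0.4},{"tx":0,"ty":0,"tz":-0.01,"ax":0,"ay":0,"az":0,"hand":0.4},{"tx":0,"ty":0,"tz":-0.01,"ax":0,"ay":0,"az":0,"hand":0.55},{"tx":0,"ty":0,"tz":-0.01,"ax":0,"ay":0,"az":0,"hand":0.7},{"tx":0,"ty":0,"tz":-0.01,"ax":0,"ay":0,"az":0,"hand":0.7}]'
cat > tilt.py <<'E'
from h import *
def tilt(save=None):
    s=snapshot("wrist"); C=cloud(s); P=C.reshape(-1,3); r=np.hypot(P[:,0]-538.7,P[:,1]-189); Z=P[:,2]
    for n,a,b,z0,z1 in [("collar top",20,24.5,103,116),("shoulder",10,16.5,100,109.5),("flange",31,33.5,70,78)]:
        k=(r>a)&(r<b)&(Z>z0)&(Z<z1)
        if k.sum()>5:
            A=np.c_[P[k][:,:2]-[538.7,189],np.ones(k.sum())]; co=np.linalg.lstsq(A,Z[k],rcond=None)[0]
            print(n,k.sum(),np.median(Z[k]).round(2),"plane",co.round(4))
    if save: cv2.imwrite(save,s["pixels"][:,:,::-1])
    q=sense(); print(q["time"],q["tool_pos"].round(1),q["ft_force"].round(1))
E
python3 -c "
from tilt import *
tilt('pics/w14.png')"
```

```text
time: 17.5
tool_pos: [539.0, 189.1, 256.1]
tcp_rot: [180.0, 0.0, 135.1]
ft_force: [0.4, -0.9, 0.4]
finger_gap: 59.6
collar top 3360 107.35 plane [-1.200000e-03  1.200000e-03  1.073451e+02]
shoulder 2299 105.36 plane [-2.500000e-03 -5.000000e-04  1.053619e+02]
flange 1114 73.41 plane [-5.00000e-04 -4.00000e-04  7.34052e+01]
17.55 [538.9 189.1 256.1] [ 1.1  0.6 -0.2]
```

View pics/w14.png

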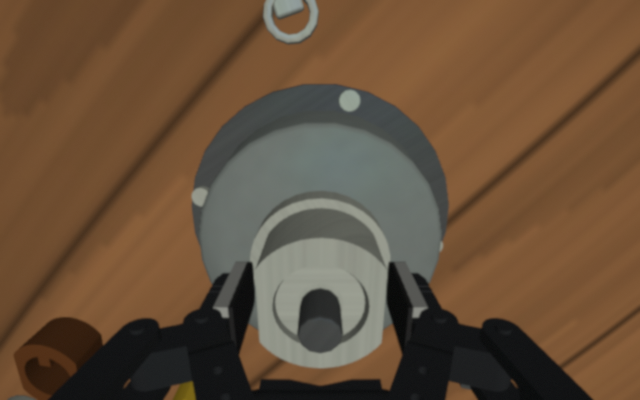

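Once released, the collar settled level. Its top is 1.99 mm above the shoulder and 33.9 mm above the flange, so it is fully home. Now retreat straight up and check.

```bash
python3 -m jog '[{"tx":0,"ty":0,"tz":0,"ax":0,"ay":0,"az":0,"hand":0.78},{"tx":0,"ty":0,"tz":-0.05,"ax":0,"ay":0,"az":0,"hand":0.78},{"tx":0,"ty":0,"tz":-0.2,"ax":0,"ay":0,"az":0,"hand":0.78},{"tx":0,"ty":0,"tz":-0.4,"ax":0,"ay":0,"az":0,"hand":0.78},{"tx":0,"ty":0,"tz":-0.6,"ax":0,"ay":0,"az":0,"hand":0.78}]'
python3 -m jog '[{"tx":-0.2,"ty":0,"tz":-0.1,"ax":0,"ay":0,"az":0,"hand":0.78},{"tx":-0.4,"ty":0,"tz":-0.1,"ax":0,"ay":0,"az":0,"hand":0.78},{"tx":-0.5,"ty":0,"tz":-0.1,"ax":0,"ay":0,"az":0,"hand":0.78},{"tx":-0.5,"ty":0,"tz":-0.1,"ax":0,"ay":0,"az":0,"hand":0.78},{"tx":-0.5,"ty":0,"tz":-0.1,"ax":0,"ay":0,"az":0,"hand":0.78}]'
python3 -m jog '[{"tx":0,"ty":0,"tz":0,"ax":0,"ay":0,"az":0,"hand":0.78},{"tx":0,"ty":0,"tz":0,"ax":0,"ay":0,"az":0,"hand":0.78},{"tx":0,"ty":0,"tz":0,"ax":0,"ay":0,"az":0,"hand":0.78}]'
python3 -c "
from tilt import *
tilt('pics/w15.png')
s=snapshot('side'); cv2.imwrite('pics/s15.png',s['pixels'][:,:,::-1])
t=snapshot('top'); cv2.imwrite('pics/t15.png',t['pixels'][:,:,::-1])"
```

```text
time: 17.97
tool_pos: [538.4, 188.9, 346.7]
tcp_rot: [-179.9, -0.1, 135.1]
ft_force: [0.7, 0.4, 0.1]
finger_gap: 66.5
time: 18.38
tool_pos: [592.0, 135.6, 360.5]
tcp_rot: [-179.9, -0.1, 135.0]
ft_force: [-0.9, -0.8, 0.2]
finger_gap: 66.5
time: 18.63
tool_pos: [591.3, 136.9, 360.6]
tcp_rot: [-180.0, -0.0, 135.1]
ft_force: [0.0, -0.1, 0.2]
finger_gap: 67.0
collar top 1727 107.44 plane [ 0.000000e+00 -6.000000e-04  1.074425e+02]
shoulder 1414 105.56 plane [ 1.60000e-02 -1.80000e-02  1.05656e+02]
flange 360 73.48 plane [-4.50000e-03  5.00000e-03  7.34954e+01]
18.6833 [591.4 136.8 360.8] [-0.3  0.5 -0.1]
```

View pics/w15.png

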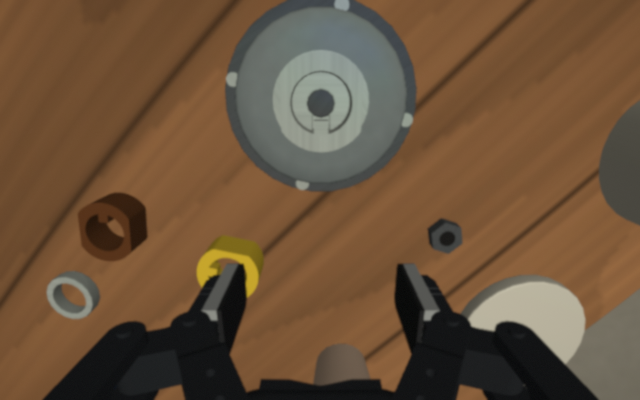

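View pics/s15.png

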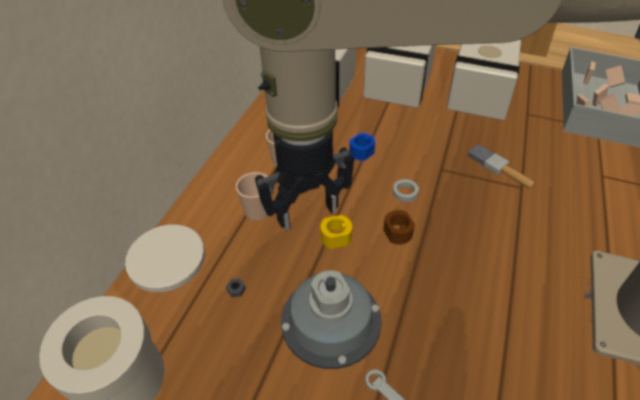

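View pics/t15.png

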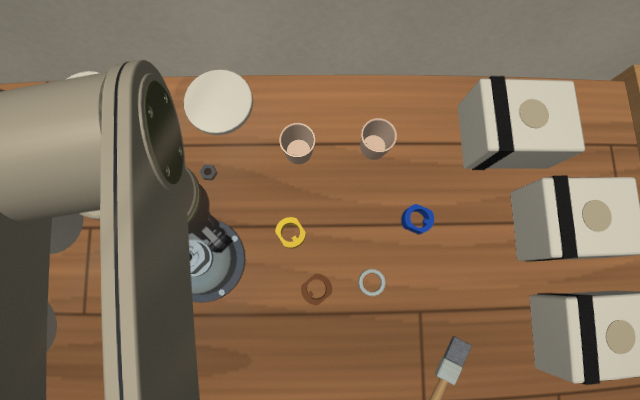

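The wrist view shows the collar level on the spindle at (320,100) with its tab in the keyway at (320,128). In the top view the spacer (372,283) and cups (298,143) and (377,138) are where they started. The gripper is clear of everything.

```bash
python3 -c "
from bench import *
print(hand_in())"
```

```text
the job is handed in; nothing more can be done
None
```

The collar is fully home on the flange with its tab in the keyway, released and level, and I handed the job in at about 18.7 s.

- **Sequence:** I picked the collar up and lowered it over the spindle until the tab rested on the shoulder. The keyway faces about −45.5° in the world frame. Turning that far with the first grasp would have passed the last joint's range. So I let go with the collar standing on the shoulder, gripped it again a half turn round, and turned it under about 8 N until the tab dropped in.
- **A snag on the way down:** lowering stopped about 3 mm short. The tab side sat high, the collar was tilted about 3° in the grip, and the push was about 13 N. I backed off and opened the jaws, and it settled level under its own weight.
- **Final checks:** the first check after release put the collar's top 33.9 mm above the flange (34 expected) and 2.0 mm above the shoulder (2 expected). A second look after backing away gave 34.0 mm and 1.9 mm. Tilt was under 0.1° both times. The spacer and both cups are at the same picture positions as at the start, and the gripper touches nothing.
- **Camera disagreement:** the top and wrist cameras differ by about 1.8 mm on the spindle's position, which is within their stated accuracy. I used the wrist camera.

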